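# Peel the top weighing tray off a clinging stack and show it over the light pad

### The job

Push the blue board with the nested white weighing trays fully against both metal stops so that it sits square in their corner, then peel the top tray off the clinging stack by its green tab: raise the tab's corner first, a good 20 mm, while the opposite corner still rests in the stack, and keep the board down and home against the stops. Carry that tray over the middle of the lit viewing pad and finish the program still holding it there in the gripper, level and right way up, about a hand's breadth (100 mm or a little more) above the pad with nothing else touching it. Leave the other things on the bench alone.

Things in the scene. Friction and masses are not known exactly. Their poses are not given: they have to be found in the camera images.
- stops: two fixed aluminium bars, 28 mm high, 20 mm thick, forming an inside corner. Origin, on the bench: where the board's centre lies when home. In this frame one bar's inner face is the plane x = +90 mm (it spans y -85 to 85), the other's y = +75 mm (x -90 to 110): the board is pushed to +x and to +y of this frame. Position, yaw and side of the robot vary
- board: blue slick loose board 180 x 150 x 15 mm (x, y, z) 0.85 kg with the lower two trays fixed on it; origin: centre of its underside. It juts 28 mm past the trays all round: push its -x and -y edges with closed fingertips low over the bench, near the middle, or if askew up to 45 mm to the lagging side, else it jams. Starts 35-55 mm short in x, 25-45 mm in y, up to 0.15 rad askew
- tray: loose top tray, white, 40 g, 124 x 94 mm flange (3 mm thick, underside 18 mm above the origin), axes as the board's. Origin: centre of its floor's underside, 25 mm above the board's origin while nested. Four springy ears of the tray beneath pinch its flange near the corners (about 1.5 N each until that corner has risen 4 mm): some 6 N straight up, near the stack's weight, under 2 N from the tab's corner
- tray_tab (a point): middle of the green upright tab on the top tray's (-x, -y) corner: 10 mm thick, 18 wide, 18 tall, standing on the flange. At (-51, -36, 30) mm in the tray's frame, 9 mm above the flange, 9 mm below the tab's top. Its wide side runs along the tray's direction (1, 1): fingers from above close on the 10 mm along (1, -1)
- tray_tab_corner (a point): underside of the top tray's flange at the tab's corner, at (-56, -41, +18) mm in the tray's frame
- tray_far_corner (a point): underside of the top tray's flange at the corner opposite the tab, at (56, 41, +18) mm in the tray's frame: 43 mm above the bench while nested; a peel pivots about here
- beaker: glass beaker, 72 mm across, 90 mm tall, origin under its centre; to be left alone
- jar: amber jar, 64 mm across, 90 mm tall, origin under its centre; to be left alone
- bottle: blue-green bottle, 64 mm across, 170 mm tall, origin under its centre; to be left alone
- rack: steel test tube rack with glass tubes, 70 x 190 x 115 mm, origin under its centre; to be left alone
- pipette: green and white pipette filler lying on the bench, 220 mm long, 25 mm high, origin under its middle; to be left alone
- scoop: steel scoop, 170 mm long, lying on the bench between the stations, origin under its middle; to be left alone
- pad: the viewing pad itself, a fixed grey slab 170 x 140 x 20 mm with a white lit face; origin at the centre of its underside. It stands on the other side of the robot from the stops
- pad_center (a point): middle of the viewing pad's lit top face, 20 mm above the bench
Things that resemble listed ones, but are neither listed nor needed, are in the scene too. What is meant by the tray is not yellow, and is the smaller of those in its own colour. Of the things that look like the board, the larger one is meant.

How it is judged:
By the outcome, as a careful person would: the job done as asked, in the order asked, and still so for the second after the job is handed in, while the arm keeps its last pose, push and grip.
It also fails if it takes over 72 s, if anything falls off the work surface, if the arm or the gripper's body presses on something with over 40 N, if the wrist force passes 120 N, or if a joint passes its speed limit or range.

### The arm

A 6-joint arm with a two-finger parallel gripper is mounted at the origin on the work surface. World frame = base frame: x ahead of the robot, y to its left, z up, the work surface at z = 0. Lengths are in mm, angles in degrees, forces in N, time in s.
With the tool pointing down it reaches from about 300 to 850 mm from the base axis. Payload 4.2 kg.
Tool frame: the origin (TCP) lies midway between the tips of the shut fingers; the grasp point (between the pads) lies 19 mm behind it (env.tcp_to_grasp is the distance from the TCP to the grasp point, in mm); z points along the fingers, x is the direction in which the jaws open and shut, and the axes are right-handed (so a half turn about z gives the same grasp; the last joint's range is limited). The gripper opens to 91 mm and grips with 3 to 60 N. Pads are 32 mm wide; open, the fingers measure 118 mm over their backs; the gripper's body (76 mm by 178 mm) begins 60 mm behind the grasp point.
Start: joints at [71.734, 18.312, 89.639, -0, 72.044, -1.146], TCP at [169.268, 549.54, 188.776] pointing down, gripper open.
Joint ranges: [-177.97, 177.97], [-48.28, 115.42], [12.27, 149.76], [-77.06, 257.06], [2.81, 150.46], [-146.56, 146.56]. Speed limits (degrees/s): [147.25, 147.25, 180, 180, 180, 180].

### API

Orientations are given as [roll, pitch, yaw] about the fixed x, y, z axes, in that order (R = Rz(yaw) Ry(pitch) Rx(roll)).
In Python, from workcell import env gives the robot as it stands.
- The arm moves only by the tool drive_tool, never from a script. Its argument "motion" is a list of rows, each a list of 2 entries, a list of its own where there are three numbers: the shift along the world's x, y, z in m, then the turn, a rotation vector about the world's x, y, z in rad. In form: [[[dx, dy, dz], [wx, wy, wz]], ...]. A call has exactly 10 rows; each row shifts and turns the commanded pose from where the row before left it; what a row does not reach is not made up. A row lasts 1/12 s, in which the tool goes at most 41.7 mm and 7.16 degrees, less where a joint would pass 70% of its speed; a pose out of reach is approached as far as the arm can. A call is refused whole if a number of a shift passes 0.0417 or a number of a turn 0.125, either way. A call with a gripper value outside its range is refused whole. "claw" is the opening, from 0 (shut) to 1 (fully open), set as the call begins (left out, the last holds). The fingers move at their own pace and stop on an object; "force" is the grip in N (left out, the last holds). Time passes only in rows, so rows that do not move let the fingers close, or fill a call up. It gives the time, the measured TCP pose, the force and the opening at its end, in the units of the state.
- env.state(): the state, without advancing time (a new reading comes with each control period).
- env.grab_frame(name): name is "scene" or "top" or "wrist"; returns the picture (420x560x3 uint8, red, green, blue); there is no depth.
- env.camera_params(name): a dict with "fov_y" (degrees; the focal length in pixels is half the picture's height over the tangent of half this angle, whatever the lens; pixels are square), "cx", "cy" (the principal point, pixels), "k1" (the pictures are not rectified: a ray, as slopes to the right and down, at radius r is drawn at 1 + k1 r^2 times it, then the intrinsics apply), "pose" (4x4, takes a point from camera to world coordinates). Camera axes: x right, y down, z forward; pixel columns grow to the right and rows downward; lengths in mm; the calibration is good to about 2 mm. A picture is of the moment at which its call begins: read the wrist's pose just before it. camera_params takes no time and is no camera call; for the wrist camera it gives the pose at the moment of the call.
- env.job_done(): hands the job in, once; it reports no verdict.
The state is a dict: "time_s": time; "qpos": joint angles; "qvel": joint speeds; "effort": joint torques, N m; "ee_pos": TCP position; "ee_rot": TCP orientation; "force": force on the tool from outside, world axes, zero at the start; "torque": the same for the moment, N m; "gripper_width": finger opening in mm.
Only numpy, scipy, OpenCV 4.12 (cv2) and the standard library are available. Lean on these libraries where they do the work, as an engineer would, in place of code of your own. Each camera call takes 0.05 s, during which the arm holds its last target.

## Working session

There is one attempt and no reset: what is moved stays moved. The work goes in short steps, Python scripts to look and compute and a tool call to move; the robot and the scene stay as the last step left them, time stands still between calls to the robot, and variables do not carry over. Pictures are saved under pics/ and viewed, and the job is handed in when it is done.

Besides the shell and the picture viewer there is one more tool, called by a JSON object that holds its "op" and its "data", one argument or row to a line. drive_tool: Moves the arm, as the interface text tells. Its arguments: {"type":"object","properties":{"motion":{"type":"array","items":{"type":"array"}},"claw":{"type":"number"},"force":{"type":"number"}},"required":["motion"]}

```bash
ls; mkdir -p pics
python3 - <<'E'
from workcell import env
import cv2
print(env.state())
for n in ("scene","top","wrist"):
    p=env.camera_params(n); print(n,p)
    f=env.grab_frame(n); cv2.imwrite(f"pics/{n}0.png",cv2.cvtColor(f,cv2.COLOR_RGB2BGR))
E
```

```text
pics
{'time_s': 0.0, 'qpos': array([ 7.17335143e+01,  1.83492273e+01,  8.97064783e+01,  2.91795221e-04,
        7.20431300e+01, -1.14459364e+00]), 'qvel': array([-1.29874733e-02, -4.43184595e-05,  1.47622923e-01,  1.28733441e-02,
       -2.37742794e-02, -8.23081775e-02]), 'effort': array([-1.62465796e-03, -4.12478650e+01, -2.31964481e+01,  7.23564718e-02,
        4.60922986e-02, -1.50880983e-04]), 'ee_pos': array([169.09585939, 548.99921748, 187.9440234 ]), 'ee_rot': array([-1.79997748e+02,  9.88102830e-02,  7.28780197e+01]), 'force': array([0.48129171, 0.26764536, 0.46214533]), 'torque': array([-0.03381677, -0.02713325,  0.04420417]), 'gripper_width': 91.17958465959025}
scene {'fov_y': 53.16764566848634, 'cx': 279.9236897027313, 'cy': 209.8598613392303, 'k1': 0.035830302187811996, 'pose': array([[-6.93045250e-01,  4.18215568e-01, -5.87183123e-01,
         1.26777882e+03],
       [ 7.20504040e-01,  4.28632398e-01, -5.45113011e-01,
         6.81731630e+02],
       [ 2.37109624e-02, -8.00855796e-01, -5.98387654e-01,
         8.25619851e+02],
       [ 0.00000000e+00,  0.00000000e+00,  0
[... 267 characters left out ...]
-01, -2.50897378e-02, -9.41891540e-04,
        -3.37065493e+01],
       [ 3.94787057e-03, -1.20031213e-01, -9.92762269e-01,
         1.49694452e+03],
       [ 0.00000000e+00,  0.00000000e+00,  0.00000000e+00,
         1.00000000e+00]])}
wrist {'fov_y': 66.3502078591478, 'cx': 289.62540742479536, 'cy': 207.94873535226455, 'k1': 0.002793423523714474, 'pose': array([[ 2.93164468e-01,  9.25777534e-01,  2.38726942e-01,
         1.01212170e+02],
       [ 9.56061526e-01, -2.83623013e-01, -7.41912672e-02,
         5.69323725e+02],
       [-9.76153646e-04,  2.49987888e-01, -9.68248472e-01,
         3.82613800e+02],
       [ 0.00000000e+00,  0.00000000e+00,  0.00000000e+00,
         1.00000000e+00]])}
```

View pics/scene0.png

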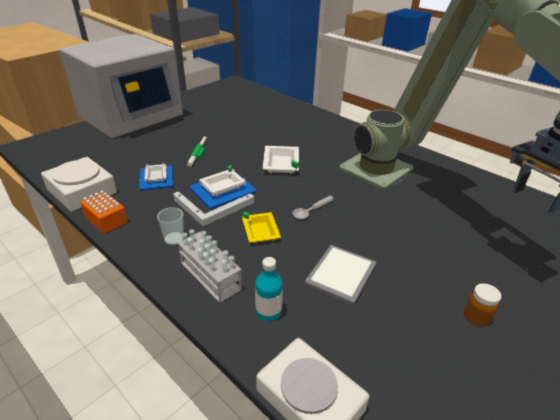

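View pics/top0.png

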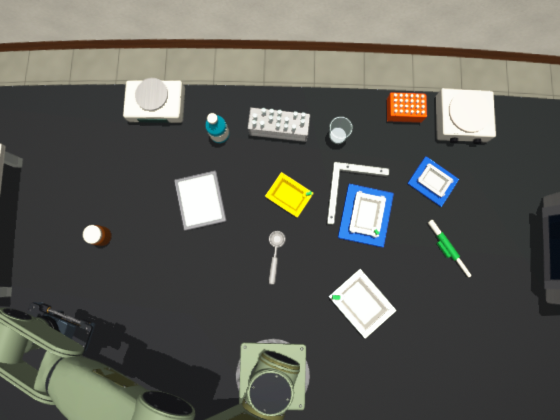

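View pics/wrist0.png

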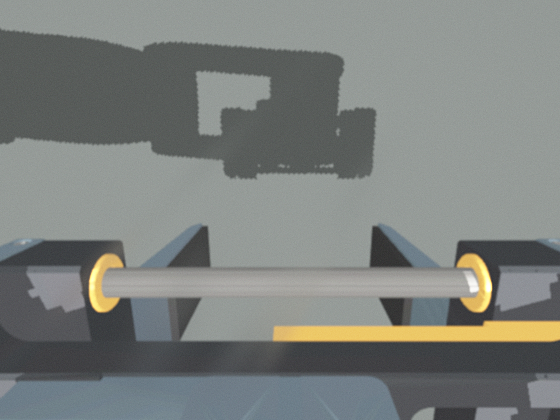

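```bash
cat > h.py <<'E'
from workcell import env
import numpy as np, cv2
def grab(n,name=None):
    p=env.camera_params(n); f=env.grab_frame(n)
    b=cv2.cvtColor(f,cv2.COLOR_RGB2BGR)
    if name: cv2.imwrite(f"pics/{name}.png",b)
    np.save(f"pics/{name}.npy",p,allow_pickle=True)
    return b,p
def foc(p): return 210/np.tan(np.radians(p['fov_y']/2))
def KD(p):
    f=foc(p); return np.array([[f,0,p['cx']],[0,f,p['cy']],[0,0,1.]]),np.array([p['k1'],0,0,0.])
def ray(p,uv):
    K,D=KD(p); s=cv2.undistortPoints(np.array(uv,float).reshape(-1,1,2),K,D)[:,0]
    d=np.c_[s,np.ones(len(s))]@p['pose'][:3,:3].T
    return p['pose'][:3,3],d
def onz(p,uv,z):
    o,d=ray(p,uv); t=(z-o[2])/d[:,2]; return o+d*t[:,None]
def proj(p,X):
    K,D=KD(p); T=np.linalg.inv(p['pose']); 
    return cv2.projectPoints(np.array(X,float).reshape(-1,1,3),cv2.Rodrigues(T[:3,:3])[0],T[:3,3],K,D)[0][:,0]
def load(name): return cv2.imread(f"pics/{name}.png"),np.load(f"pics/{name}.npy",allow_pickle=True).item()
E
python3 - <<'E'
from h import *
for n in("top","scene"):
    np.save(f"pics/{n}0.npy",env.camera_params(n),allow_pickle=True)
b,p=load("top0")
c=b[140:260,310:470]; cv2.imwrite("pics/topcrop0.png",cv2.resize(c,None,fx=5,fy=5,interpolation=cv2.INTER_CUBIC))
b,p=load("scene0")
c=b[130:230,130:290]; cv2.imwrite("pics/scenecrop0.png",cv2.resize(c,None,fx=5,fy=5,interpolation=cv2.INTER_CUBIC))
E
```

```text
(no output)
```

View pics/topcrop0.png

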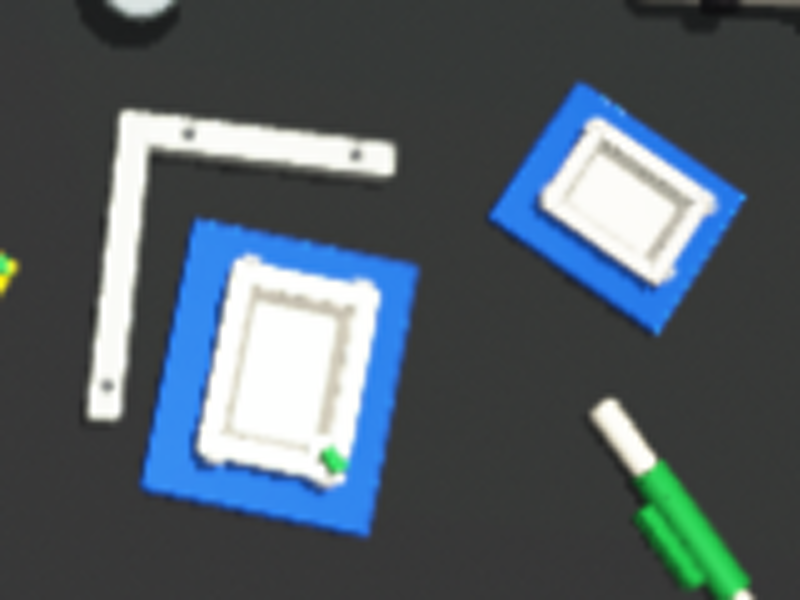

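View pics/scenecrop0.png

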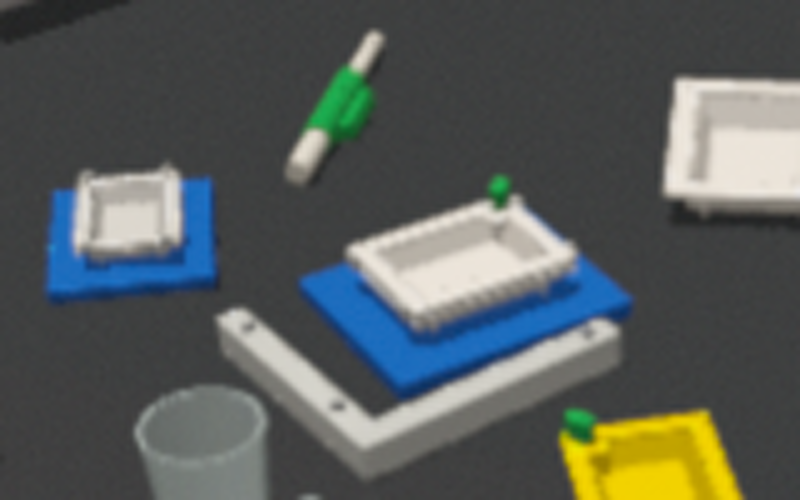

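The blue board with the white tray and green tab is at top px (367,214), tab (377,233). The lookalikes are:
- small blue board without a tab, (434,181)
- large loose white tray, (363,303)
- yellow tray, (289,195)

The description picks the larger blue board with its smaller white tray beside the stops, and the crop confirms it.

```bash
cat > meas.py <<'E'
from h import *
def board(b,p,z=15.,roi=(335,175,400,255)):
    hsv=cv2.cvtColor(b,cv2.COLOR_BGR2HSV)
    m=cv2.inRange(hsv,(100,150,80),(125,255,255)); x0,y0,x1,y1=roi
    mm=np.zeros_like(m); mm[y0:y1,x0:x1]=m[y0:y1,x0:x1]
    cs,_=cv2.findContours(mm,cv2.RETR_EXTERNAL,cv2.CHAIN_APPROX_NONE)
    c=max(cs,key=cv2.contourArea)[:,0].astype(float)
    X=onz(p,c,z)[:,:2]
    return X,cv2.minAreaRect(X.astype(np.float32))
E
python3 - <<'E'
from meas import *
b,p=load("top0")
X,r=board(b,p); print("board",r, cv2.boxPoints(r))
# stops: bright mask in ROI, z=28
g=b.min(axis=2); m=np.zeros_like(g); m[158:226,324:392]=(g[158:226,324:392]>150)*255
cs,_=cv2.findContours(m,cv2.RETR_EXTERNAL,cv2.CHAIN_APPROX_NONE)
for c in cs:
    c2=c[:,0].astype(float); 
    if len(c2)>30:
        Y=onz(p,c2,28)[:,:2]; print(len(c2),c2.min(0),c2.max(0)); ap=cv2.approxPolyDP(Y.astype(np.float32).reshape(-1,1,2),10,True)[:,0]; print(ap)
# tab green
hsv=cv2.cvtColor(b,cv2.COLOR_BGR2HSV); m=cv2.inRange(hsv,(45,120,60),(85,255,255)); ys,xs=np.nonzero(m[225:245,365:390]); print("tabpx",xs.mean()+365,ys.mean()+225,len(xs)); print(onz(p,[[xs.mean()+365,ys.mean()+225]],60))
# pad
m=(g>150).astype(np.uint8)*255; mm=np.zeros_like(m); mm[165:235,170:230]=m[165:235,170:230]
c=max(cv2.findContours(mm,cv2.RETR_EXTERNAL,cv2.CHAIN_APPROX_NONE)[0],key=cv2.contourArea)[:,0].astype(float); print("pad",cv2.minAreaRect(onz(p,c,20)[:,:2].astype(np.float32)))
E
```

```text
board ((518.0665283203125, -286.6458435058594), (152.9508056640625, 183.27548217773438), 79.40139770507812) [[ 413.9262  -344.96188]
 [ 594.075   -378.67123]
 [ 622.20685 -228.3298 ]
 [ 442.05804 -194.62045]]
119 [350. 191.] [385. 225.]
[[ 593.30145 -259.7233 ]
 [ 482.81525 -234.75764]
 [ 485.127   -331.2443 ]
 [ 572.86096 -347.46704]]
228 [328. 162.] [388. 223.]
[[ 668.5302  -357.7056 ]
 [ 686.504   -181.18544]
 [ 487.49573 -164.36325]
 [ 487.88864 -180.32202]
 [ 667.18835 -200.86118]
 [ 651.953   -357.6033 ]]
tabpx 376.3333333333333 231.66666666666666 12
[[ 460.84212799 -313.25236261   60.        ]]
pad ((552.6406860351562, 250.75608825683594), (164.3633575439453, 135.5107879638672), 14.296192169189453)
```

Run:
```python
from h import *
b,p=load("top0"); g=b.min(axis=2).astype(float)
def edge(horiz, along, lo, hi, thr=130):
    # for each 'along' coordinate find subpixel rising/falling crossing across lo..hi
    out=[]
    for a in along:
        pr=g[lo:hi,a] if horiz else g[a,lo:hi]
        i=np.nonzero(pr>thr)[0]
        if len(i)==0: continue
        i0,i1=i[0],i[-1]
        e0=lo+i0-(pr[i0]-thr)/(pr[i0]-pr[i0-1]); e1=lo+i1+(pr[i1]-thr)/(pr[i1]-pr[i1+1])
        out.append((a,e0,e1))
    return np.array(out)
A=edge(True,range(345,386),155,182)   # x bar: top edge e0 (outer), e1 inner
B=edge(False,range(175,220),320,344)  # y bar: e0 outer(left), e1 inner
def fit(pts,z):
    X=onz(p,pts,z)[:,:2]; v=cv2.fitLine(X.astype(np.float32),cv2.DIST_HUBER,0,.01,.01).ravel(); return v
la=fit(A[:,[0,1]],28); print("xbar outer top",la,"ang-90",np.degrees(np.arctan2(la[1],la[0]))%180-90)
li=fit(A[:,[0,2]],0); print("xbar inner@0",li,np.degrees(np.arctan2(li[1],li[0]))%180-90); 
lb=fit(B[:,[2,0]][:,:]*0+np.c_[B[:,2],B[:,0]],28); print("ybar inner top",lb,np.degrees(np.arctan2(lb[1],lb[0])))
lo=fit(np.c_[B[:,1],B[:,0]],0); print("ybar outer@0",lo,np.degrees(np.arctan2(lo[1],lo[0])))
def inter(l1,l2):
    M=np.c_[l1[:2],-l2[:2]]; t=np.linalg.solve(M,l2[2:]-l1[2:]); return l1[2:]+l1[:2]*t[0]
yaw=np.radians(np.mean([(np.degrees(np.arctan2(l[1],l[0]))+off+90)%180-90 for l,off in((la,-90),(li,-90),(lb,0),(lo,0))])); print("yaw",np.degrees(yaw))
R=np.array([[np.cos(yaw),-np.sin(yaw)],[np.sin(yaw),np.cos(yaw)]])
for (l1,l2,c) in((la,lb,(110,75)),(li,lb,(90,75)),(la,lo,(110,95)),(li,lo,(90,95))):
    print(inter(l1,l2)-R@np.array(c))
for n,uv,z in(("bottle",(213,118),170),("jar",(94,234),90),("beaker",(341,126),90),("scoop",(275,255),5),("pip",(450,248),12),("rack",(280,118),110),("bigtray",(363,303),30),("yellow",(289,195),30)): print(n,onz(p,[uv],z)[0].round())
```

```text
xbar outer top [ 9.9418119e-02  9.9504572e-01  6.7930353e+02 -2.8231055e+02] ang-90 -5.7056656
xbar inner@0 [ 9.6078098e-02  9.9537379e-01  6.6196130e+02 -2.8209998e+02] -5.513382
ybar inner top [ 9.9533415e-01 -9.6488081e-02  5.8577216e+02 -1.9203145e+02] -5.5369735
ybar outer@0 [ 9.9507439e-01 -9.9130891e-02  5.6593604e+02 -1.6994716e+02] -5.6891255
yaw -5.6112857
[ 570.53352749 -265.76239948]
[ 572.96607172 -266.02425267]
[ 570.54029002 -266.0261815 ]
[ 572.91137185 -266.23508669]
bottle [779. 194. 170.]
jar [428. 564.  90.]
beaker [ 789. -196.   90.]
scoop [382.   2.   5.]
pip [ 417. -566.   12.]
rack [803.  -4. 110.]
bigtray [ 238. -279.   30.]
yellow [574. -38.  30.]
```

{"op": "drive_tool", "data": {
  "motion": [
    [[0.027, -0.028, 0], [0, 0, -0.098]],
    [[0.027, -0.028, 0], [0, 0, -0.098]],
    [[0.027, -0.028, 0], [0, 0, -0.098]],
    [[0.027, -0.028, 0], [0, 0, -0.098]],
    [[0.027, -0.028, 0], [0, 0, -0.098]],
    [[0.027, -0.028, 0], [0, 0, -0.098]],
    [[0.027, -0.028, 0], [0, 0, -0.098]],
    [[0.027, -0.028, 0], [0, 0, -0.098]],
    [[0.027, -0.028, 0], [0, 0, -0.098]],
    [[0.027, -0.028, 0], [0, 0, -0.098]]
  ],
  "claw": 0,
  "force": 20
}}

```text
time_s: 0.98
ee_pos: [440.1, 267.8, 188.7]
ee_rot: [-180.0, 0.0, 16.5]
force: [0.1, 0.2, -0.6]
gripper_width: 27.5
```

{"op": "drive_tool", "data": {
  "motion": [
    [[0, -0.03, 0], [0, 0, -0.098]],
    [[0, -0.03, 0], [0, 0, -0.098]],
    [[0, -0.03, 0], [0, 0, -0.098]],
    [[0, -0.03, 0], [0, 0, -0.098]],
    [[0, -0.03, 0], [0, 0, -0.098]],
    [[0, -0.03, 0], [0, 0, -0.098]],
    [[0, -0.03, 0], [0, 0, -0.098]],
    [[0, -0.03, 0], [0, 0, -0.098]],
    [[0, -0.03, 0], [0, 0, -0.098]],
    [[0, -0.03, 0], [0, 0, -0.098]]
  ]
}}

```text
time_s: 1.82
ee_pos: [438.8, -31.8, 188.7]
ee_rot: [180.0, 0.0, -39.7]
force: [0.3, -0.6, 0.3]
gripper_width: 0.6
```

{"op": "drive_tool", "data": {
  "motion": [
    [[-0.0047, -0.0275, 0], [0, 0, -0.098]],
    [[-0.0047, -0.0275, 0], [0, 0, -0.098]],
    [[-0.0047, -0.0275, 0], [0, 0, -0.098]],
    [[-0.0047, -0.0275, 0], [0, 0, -0.098]],
    [[-0.0047, -0.0275, 0], [0, 0, -0.098]],
    [[-0.0047, -0.0275, 0], [0, 0, -0.098]],
    [[-0.0047, -0.0275, 0], [0, 0, -0.098]],
    [[-0.0047, -0.0275, 0], [0, 0, -0.098]],
    [[-0.0047, -0.0275, 0], [0, 0, -0.098]],
    [[-0.0047, -0.0275, 0], [0, 0, -0.098]]
  ]
}}

```text
time_s: 2.65
ee_pos: [391.6, -306.7, 188.6]
ee_rot: [180.0, 0.0, -95.9]
force: [1.1, -0.5, 0.6]
gripper_width: 0.5
```

Run:
```python
from h import *
grab("wrist","w1")
```

```text
(no output)
```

View pics/w1.png

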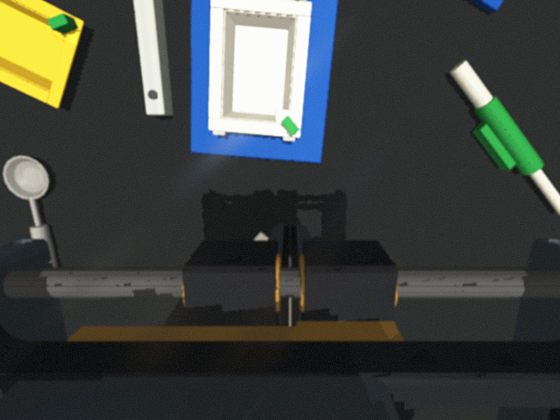

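Run:
```python
from h import *
b,p=load("w1")
O=np.array([571.5,-266.]);a=np.radians(-5.61);R=np.array([[np.cos(a),-np.sin(a)],[np.sin(a),np.cos(a)]])
for uv,z in(((191,152),15),((322,163),15),((172,115),28),((171,112),28),((290,127),60)):
    X=onz(p,[uv],z)[0]; print(uv,X.round(1),"frame",(R.T@(X[:2]-O)).round(1))
```

```text
(191, 152) [ 442.4 -200.2   15. ] frame [-134.9   52.9]
(322, 163) [ 415.1 -346.8   15. ] frame [-147.8  -95.7]
(172, 115) [ 483.4 -191.    28. ] frame [-95.  66.]
(171, 112) [ 486.5 -190.6   28. ] frame [-91.9  66.8]
(290, 127) [ 458.7 -314.5   60. ] frame [-107.5  -59.3]
```

{"op": "drive_tool", "data": {
  "motion": [
    [[0, 0, -0.022], [0, 0, 0]],
    [[0, 0, -0.022], [0, 0, 0]],
    [[0, 0, -0.022], [0, 0, 0]],
    [[0, 0, -0.022], [0, 0, 0]],
    [[0, 0, -0.022], [0, 0, 0]],
    [[0, 0, -0.022], [0, 0, 0]],
    [[0, 0, -0.02], [0, 0, 0]],
    [[0, 0, -0.015], [0, 0, 0]],
    [[0, 0, -0.01], [0, 0, 0]],
    [[0, 0, -0.004], [0, 0, 0]]
  ]
}}

```text
time_s: 3.53
ee_pos: [391.5, -304.6, 6.3]
ee_rot: [179.9, 0.1, -95.6]
force: [-0.4, 0.2, -0.1]
gripper_width: 0.4
```

{"op": "drive_tool", "data": {
  "motion": [
    [[0.0045, -0.0004, 0], [0, 0, 0]],
    [[0.0045, -0.0004, 0], [0, 0, 0]],
    [[0.0045, -0.0004, 0], [0, 0, 0]],
    [[0.0045, -0.0005, 0], [0, 0, 0]],
    [[0.0045, -0.0005, 0], [0, 0, 0]],
    [[0.0045, -0.0004, 0], [0, 0, 0]],
    [[0.0045, -0.0005, 0], [0, 0, 0]],
    [[0.0045, -0.0004, 0], [0, 0, 0]],
    [[0.0045, -0.0004, 0], [0, 0, 0]],
    [[0.0045, -0.0005, 0], [0, 0, 0]]
  ]
}}

```text
time_s: 4.37
ee_pos: [436.1, -309.6, 7.7]
ee_rot: [179.8, 0.0, -95.5]
force: [-4.9, -1.2, 5.0]
gripper_width: 0.2
```

{"op": "drive_tool", "data": {
  "motion": [
    [[0.0025, -0.0002, 0], [0, 0, 0]],
    [[0.0025, -0.0002, 0], [0, 0, 0]],
    [[0.0025, -0.0002, 0], [0, 0, 0]],
    [[0.002, -0.0002, 0], [0, 0, 0]],
    [[0.002, -0.0002, 0], [0, 0, 0]],
    [[0.002, -0.0002, 0], [0, 0, 0]],
    [[0.002, -0.0002, 0], [0, 0, 0]],
    [[0.0015, -0.0002, 0], [0, 0, 0]],
    [[0.0015, -0.0002, 0], [0, 0, 0]],
    [[0.0015, -0.0002, 0], [0, 0, 0]]
  ]
}}

```text
time_s: 5.2
ee_pos: [457.3, -311.8, 7.7]
ee_rot: [180.0, 0.0, -95.6]
force: [-3.5, -0.6, 2.0]
gripper_width: 0.4
```

{"op": "drive_tool", "data": {
  "motion": [
    [[0.001, -0.0001, 0], [0, 0, 0]],
    [[0.001, -0.0001, 0], [0, 0, 0]],
    [[0.001, -0.0001, 0], [0, 0, 0]],
    [[0.0005, 0, 0], [0, 0, 0]],
    [[0.0005, 0, 0], [0, 0, 0]],
    [[0.0005, 0, 0], [0, 0, 0]],
    [[0.0005, 0, 0], [0, 0, 0]],
    [[0, 0, 0], [0, 0, 0]],
    [[0, 0, 0], [0, 0, 0]],
    [[0, 0, 0], [0, 0, 0]]
  ]
}}

```text
time_s: 6.03
ee_pos: [462.4, -312.2, 7.7]
ee_rot: [-180.0, -0.0, -95.6]
force: [-2.4, -1.8, 0.1]
gripper_width: 0.7
```

Run:
```python
from meas import *
b,p=grab("top","t2")
X,r=board(b,p,roi=(325,165,400,255)); print(r)
cv2.imwrite("pics/t2c.png",cv2.resize(b[140:260,310:470],None,fx=5,fy=5,interpolation=cv2.INTER_CUBIC))
```

```text
((546.9695434570312, -281.6560974121094), (153.5394287109375, 182.42320251464844), 86.16022491455078)
```

View pics/t2c.png

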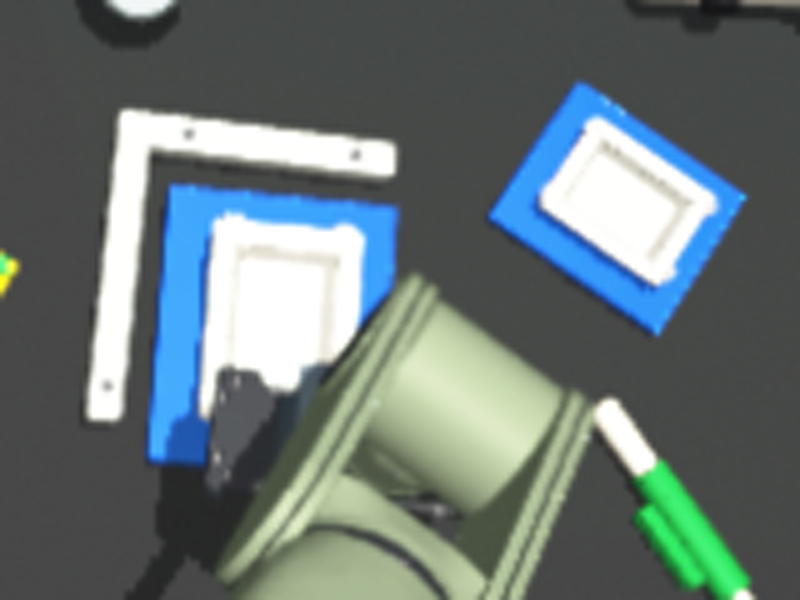

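{"op": "drive_tool", "data": {
  "motion": [
    [[-0.004, 0.0004, 0], [0, 0, 0]],
    [[-0.004, 0.0004, 0], [0, 0, 0]],
    [[0.001, 0.0096, 0], [0, 0, 0]],
    [[0.001, 0.0096, 0], [0, 0, 0]],
    [[0.001, 0.0096, 0], [0, 0, 0]],
    [[0.001, 0.0096, 0], [0, 0, 0]],
    [[0.001, 0.0096, 0], [0, 0, 0]],
    [[0.003, -0.0003, 0], [0, 0, 0]],
    [[0.003, -0.0003, 0], [0, 0, 0]],
    [[0.003, -0.0003, 0], [0, 0, 0]]
  ]
}}

```text
time_s: 6.92
ee_pos: [468.5, -264.2, 7.9]
ee_rot: [180.0, -0.0, -95.5]
force: [-3.6, 1.1, 2.6]
gripper_width: 0.7
```

{"op": "drive_tool", "data": {
  "motion": [
    [[0.002, -0.0002, 0], [0, 0, 0]],
    [[0.002, -0.0002, 0], [0, 0, 0]],
    [[0.002, -0.0002, 0], [0, 0, 0]],
    [[0.002, -0.0002, 0], [0, 0, 0]],
    [[0.002, -0.0002, 0], [0, 0, 0]],
    [[0.002, -0.0002, 0], [0, 0, 0]],
    [[0.002, -0.0002, 0], [0, 0, 0]],
    [[0.0015, -0.0002, 0], [0, 0, 0]],
    [[0.0015, -0.0002, 0], [0, 0, 0]],
    [[0.0015, -0.0001, 0], [0, 0, 0]]
  ]
}}

```text
time_s: 7.75
ee_pos: [486.8, -266.2, 7.5]
ee_rot: [180.0, 0.0, -95.6]
force: [-3.5, 0.8, -1.0]
gripper_width: 0.3
```

Run:
```python
from meas import *
b,p=grab("top","t3")
grab("wrist","w3")
X,r=board(b,p,roi=(325,165,400,255)); print(r)
cv2.imwrite("pics/t3c.png",cv2.resize(b[140:260,310:470],None,fx=5,fy=5,interpolation=cv2.INTER_CUBIC))
```

```text
((595.7178955078125, -289.0277404785156), (153.89535522460938, 118.3226089477539), 84.63256072998047)
```

View pics/t3c.png

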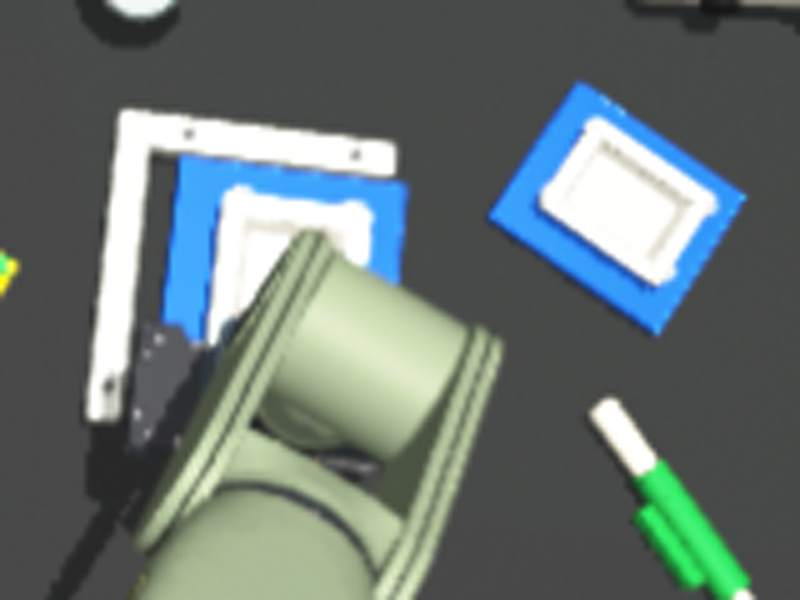

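View pics/w3.png

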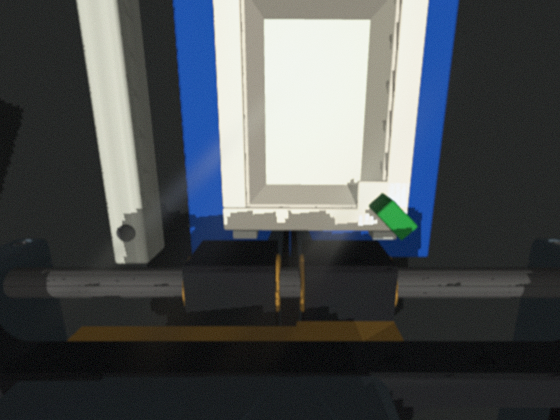

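Run:
```python
from h import *
b,p=load("w3")
O=np.array([571.5,-266.]);a=np.radians(-5.61);R=np.array([[np.cos(a),-np.sin(a)],[np.sin(a),np.cos(a)]])
for uv,z in(((428,255),15),((192,250),15),((165,238),0),((398,215),64),((117,262),28)):
    X=onz(p,[uv],z)[0]; print(uv,X.round(1),"frame",(R.T@(X[:2]-O)).round(1))
print(env.state()['ee_pos'], proj(p,[486.8,-266.2,7.5]))
print(p['pose'])
cv2.imwrite("pics/w3c.png",cv2.resize(b[180:320,170:450],None,fx=2.8,fy=2.8,interpolation=cv2.INTER_CUBIC))
```

```text
(428, 255) [ 469.8 -352.2   15. ] frame [-92.8 -95.7]
(192, 250) [ 487.2 -206.    15. ] frame [-89.8  51.5]
(165, 238) [ 491.8 -184.1    0. ] frame [-87.3  73.7]
(398, 215) [ 513.  -318.1   64. ] frame [-53.2 -57.6]
(117, 262) [ 488.8 -165.8   28. ] frame [-92.1  91.7]
[ 487.34155266 -266.2989613     7.50983516] [[288.4003093  237.73039017]]
[[-9.59093665e-02 -9.63952604e-01 -2.48186968e-01  5.56234834e+02]
 [-9.95389980e-01  9.27736603e-02  2.43276711e-02 -2.73762487e+02]
 [-4.25508500e-04  2.49376072e-01 -9.68406626e-01  2.02153963e+02]
 [ 0.00000000e+00  0.00000000e+00  0.00000000e+00  1.00000000e+00]]
```

View pics/w3c.png

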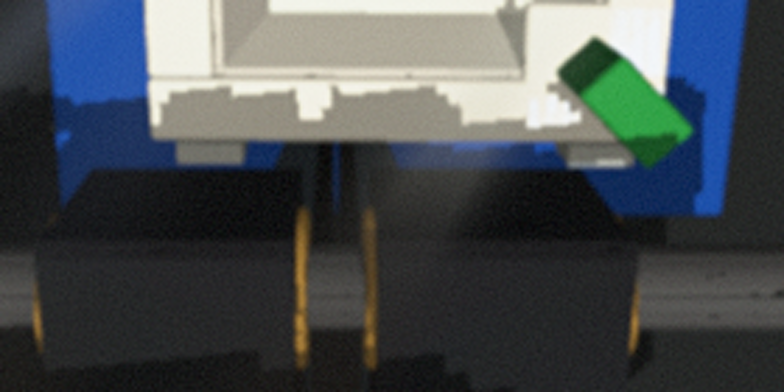

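Run:
```python
from h import *
b,p=grab("scene","s3")
print(proj(p,[[487.3,-266.3,7.5],[487.3,-266.3,15],[487.3,-266.3,87]]))
c=b[130:230,130:290]; cv2.imwrite("pics/s3c.png",cv2.resize(c,None,fx=5,fy=5,interpolation=cv2.INTER_CUBIC))
```

```text
[[233.60958277 187.62205602]
 [233.51750562 185.82603043]
 [232.60033994 167.99876187]]
```

View pics/s3c.png

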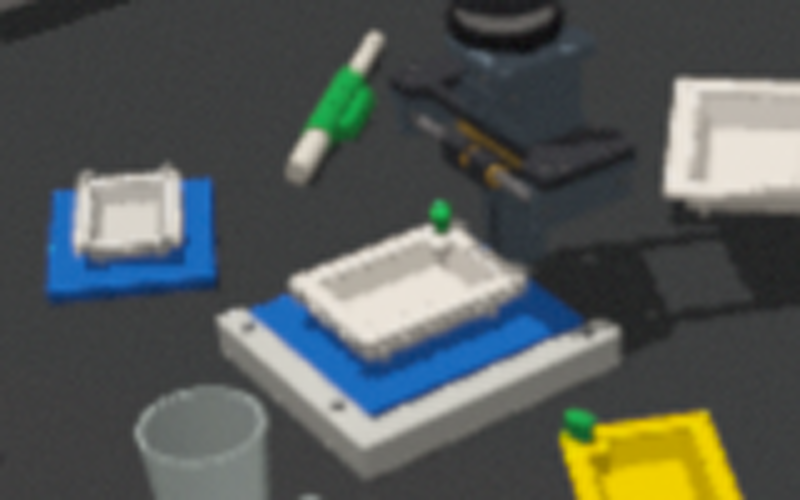

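Run:
```python
from h import *
b,p=load("w3")
c=b[215:275,250:340].astype(float); c=np.clip(c*3,0,255).astype(np.uint8)
cv2.imwrite("pics/w3d.png",cv2.resize(c,None,fx=8,fy=8,interpolation=cv2.INTER_NEAREST))
for x in (-110,-100,-91,-84,-76):
    O=np.array([571.5,-266.]);a=np.radians(-5.61);R=np.array([[np.cos(a),-np.sin(a)],[np.sin(a),np.cos(a)]])
    q=O+R@np.array([x,-8.5]); print(x,[proj(p,[q[0],q[1],z])[0].round(1) for z in (0,7.5,15,30)])
```

```text
-110 [array([288.4, 269.6]), array([288.4, 274.5]), array([288.3, 279.8]), array([288.2, 291.6])]
-100 [array([288.5, 256. ]), array([288.4, 260.5]), array([288.4, 265.3]), array([288.3, 276.2])]
-91 [array([288.5, 243.4]), array([288.4, 247.6]), array([288.4, 252. ]), array([288.3, 261.9])]
-84 [array([288.5, 233.5]), array([288.4, 237.3]), array([288.4, 241.4]), array([288.3, 250.6])]
-76 [array([288.5, 222. ]), array([288.4, 225.4]), array([288.4, 229.1]), array([288.3, 237.4])]
```

View pics/w3d.png

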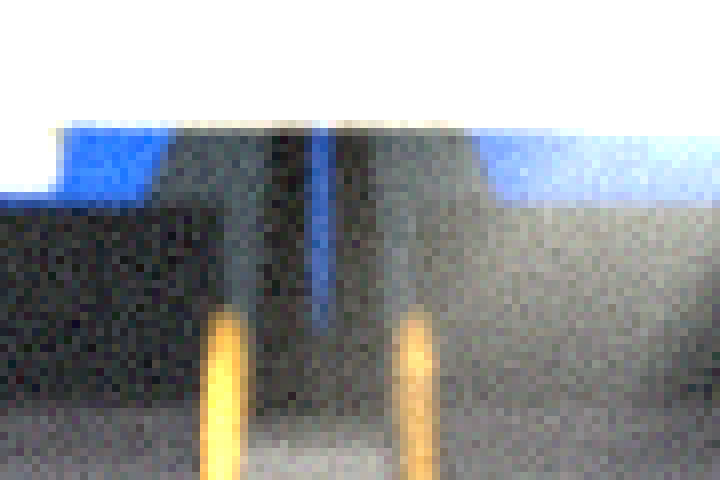

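{"op": "drive_tool", "data": {
  "motion": [
    [[-0.005, 0.0005, 0], [0, 0, 0]],
    [[-0.005, 0.0005, 0], [0, 0, 0]],
    [[-0.005, 0.0005, 0], [0, 0, 0]],
    [[-0.005, 0.0005, 0], [0, 0, 0]],
    [[-0.005, 0.0005, 0], [0, 0, 0]],
    [[-0.005, 0.0005, 0], [0, 0, 0]],
    [[-0.005, 0.0005, 0], [0, 0, 0]],
    [[-0.005, 0.0005, 0], [0, 0, 0]],
    [[-0.005, 0.0005, 0], [0, 0, 0]],
    [[0, 0, 0], [0, 0, 0]]
  ]
}}

```text
time_s: 8.73
ee_pos: [440.5, -261.3, 7.7]
ee_rot: [179.9, 0.0, -95.6]
force: [0.4, -0.7, -0.5]
gripper_width: 0.6
```

Run:
```python
from h import *
b,p=grab("wrist","w4"); b,p=grab("scene","s4")
c=b[130:230,130:290]; cv2.imwrite("pics/s4c.png",cv2.resize(c,None,fx=5,fy=5,interpolation=cv2.INTER_CUBIC))
s=env.state(); print(s['ee_pos'],s['force'],proj(p,s['ee_pos']))
```

```text
[ 441.75846679 -261.75379083    7.85268712] [-0.19330372 -0.2478036  -0.17645841] [[244.19096202 183.08281902]]
```

View pics/w4.png

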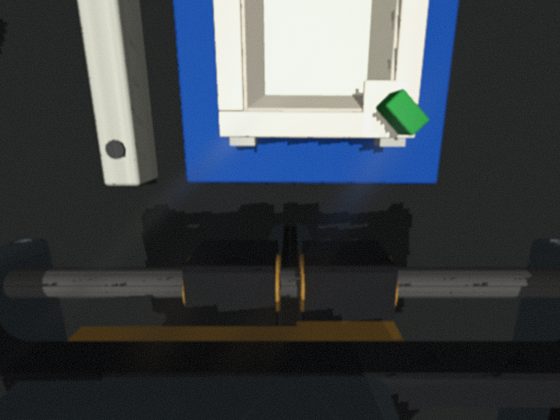

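View pics/s4c.png

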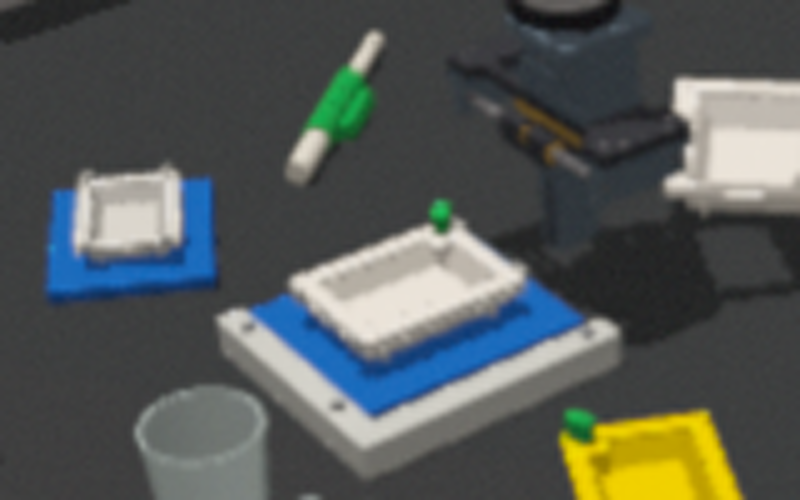

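Run:
```python
from h import *
b,p=load("s4")
c=b[155:200,225:275]; c=np.clip(c.astype(float)*1.8,0,255).astype(np.uint8)
c=cv2.resize(c,None,fx=14,fy=14,interpolation=cv2.INTER_NEAREST)
X=env.state()['ee_pos']
for z,col in((0,(0,0,255)),(7.8,(0,255,255)),(15,(0,255,0)),(25,(255,0,255))):
    u=proj(p,[X[0],X[1],z])[0]; cv2.circle(c,(int((u[0]-225+.5)*14),int((u[1]-155+.5)*14)),4,col,-1)
cv2.imwrite("pics/s4d.png",c)
```

```text
(no output)
```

View pics/s4d.png

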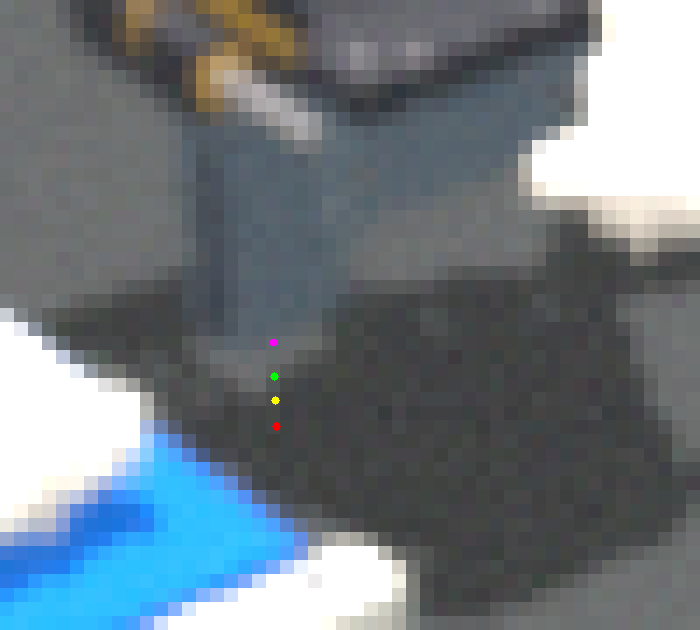

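{"op": "drive_tool", "data": {
  "motion": [
    [[0, 0, -0.001], [0, 0, 0]],
    [[0, 0, -0.001], [0, 0, 0]],
    [[0, 0, -0.001], [0, 0, 0]],
    [[0, 0, -0.001], [0, 0, 0]],
    [[0, 0, -0.001], [0, 0, 0]],
    [[0, 0, 0], [0, 0, 0]],
    [[0, 0, 0], [0, 0, 0]],
    [[0, 0, 0], [0, 0, 0]],
    [[0, 0, 0], [0, 0, 0]],
    [[0, 0, 0], [0, 0, 0]]
  ]
}}

```text
time_s: 9.67
ee_pos: [441.8, -261.7, 2.8]
ee_rot: [-180.0, -0.0, -95.6]
force: [-0.3, -0.4, 1.2]
gripper_width: 0.4
```

Run:
```python
from h import *
b,p=load("w4")
O=np.array([571.5,-266.]);a=np.radians(-5.61);R=np.array([[np.cos(a),-np.sin(a)],[np.sin(a),np.cos(a)]])
for uv,z in(((438,183),15),((188,182),15),((155,182),0),((140,185),28),((104,186),28),((219,135),44),((415,137),44),((402,112),64)):
    X=onz(p,[uv],z)[0]; print(uv,X.round(1),"frame",(R.T@(X[:2]-O)).round(1))
s=env.state();print(s['ee_pos'],s['force'])
c=np.clip(b[190:300,230:350].astype(float)*3,0,255).astype(np.uint8)
cv2.imwrite("pics/w4d.png",cv2.resize(c,None,fx=5,fy=5,interpolation=cv2.INTER_NEAREST))
```

```text
(438, 183) [ 468.1 -352.6   15. ] frame [-94.4 -96.3]
(188, 182) [ 482.9 -206.    15. ] frame [-94.1  51.1]
(155, 182) [ 482.7 -180.     0. ] frame [-96.7  76.9]
(140, 185) [ 485.6 -183.8   28. ] frame [-93.5  73.4]
(104, 186) [ 487.  -163.9   28. ] frame [-94.1  93.3]
(219, 135) [ 508.2 -234.5   44. ] frame [-66.1  25.1]
(415, 137) [ 498.2 -328.3   44. ] frame [-66.9 -69.1]
(402, 112) [ 510.3 -315.4   64. ] frame [-56.1 -55.2]
[ 441.81169842 -261.69214754    2.83832101] [-0.27282897 -0.4498989   1.1764658 ]
```

View pics/w4d.png

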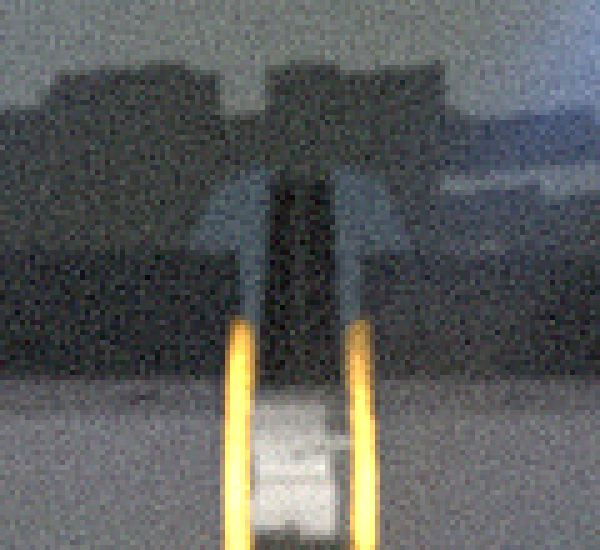

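{"op": "drive_tool", "data": {
  "motion": [
    [[0, 0, -0.0005], [0, 0, 0]],
    [[0, 0, -0.0005], [0, 0, 0]],
    [[0, 0, -0.0005], [0, 0, 0]],
    [[0, 0, -0.0005], [0, 0, 0]],
    [[0, 0, 0], [0, 0, 0]],
    [[0, 0, 0], [0, 0, 0]],
    [[0, 0, 0], [0, 0, 0]],
    [[0, 0, 0], [0, 0, 0]],
    [[0, 0, 0], [0, 0, 0]],
    [[0, 0, 0], [0, 0, 0]]
  ]
}}

```text
time_s: 10.5
ee_pos: [441.8, -261.7, 0.8]
ee_rot: [-180.0, -0.0, -95.6]
force: [1.0, 0.1, -0.1]
gripper_width: 0.9
```

Run:
```python
from h import *
s=env.state();print(s['ee_pos'],s['force'])
b,p=grab("scene","s5")
c=b[155:200,225:275]; c=np.clip(c.astype(float)*1.8,0,255).astype(np.uint8)
cv2.imwrite("pics/s5d.png",cv2.resize(c,None,fx=14,fy=14,interpolation=cv2.INTER_CUBIC))
```

```text
[ 441.77645808 -261.67872654    0.79258205] [ 1.0065797   0.14925154 -0.09261583]
```

View pics/s5d.png

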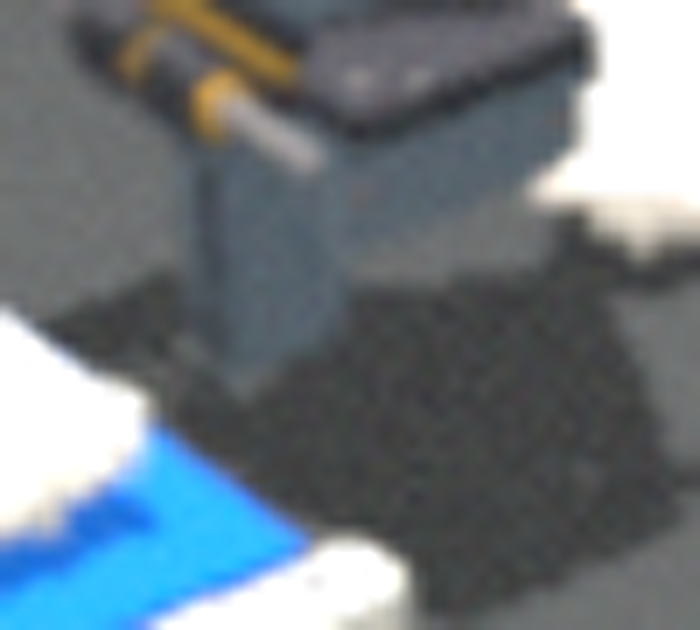

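{"op": "drive_tool", "data": {
  "motion": [
    [[0, 0, -0.0005], [0, 0, 0]],
    [[0, 0, -0.0005], [0, 0, 0]],
    [[0, 0, -0.0005], [0, 0, 0]],
    [[0, 0, -0.0005], [0, 0, 0]],
    [[0, 0, -0.0005], [0, 0, 0]],
    [[0, 0, -0.0005], [0, 0, 0]],
    [[0, 0, 0], [0, 0, 0]],
    [[0, 0, 0], [0, 0, 0]],
    [[0, 0, 0], [0, 0, 0]],
    [[0, 0, 0], [0, 0, 0]]
  ]
}}

```text
time_s: 11.38
ee_pos: [441.8, -261.7, -2.2]
ee_rot: [-180.0, -0.0, -95.6]
force: [0.3, 0.1, 0.6]
gripper_width: 0.4
```

{"op": "drive_tool", "data": {
  "motion": [
    [[0, 0, -0.001], [0, 0, 0]],
    [[0, 0, -0.001], [0, 0, 0]],
    [[0, 0, -0.001], [0, 0, 0]],
    [[0, 0, -0.001], [0, 0, 0]],
    [[0, 0, 0], [0, 0, 0]],
    [[0, 0, 0], [0, 0, 0]],
    [[0, 0, 0], [0, 0, 0]],
    [[0, 0, 0], [0, 0, 0]],
    [[0, 0, 0], [0, 0, 0]],
    [[0, 0, 0], [0, 0, 0]]
  ]
}}

```text
time_s: 12.22
ee_pos: [441.8, -261.7, -6.2]
ee_rot: [-180.0, -0.0, -95.6]
force: [0.3, 0.6, 0.3]
gripper_width: 0.4
```

{"op": "drive_tool", "data": {
  "motion": [
    [[0, 0, -0.0005], [0, 0, 0]],
    [[0, 0, -0.0005], [0, 0, 0]],
    [[0, 0, -0.0005], [0, 0, 0]],
    [[0, 0, -0.0005], [0, 0, 0]],
    [[0, 0, -0.0005], [0, 0, 0]],
    [[0, 0, -0.0005], [0, 0, 0]],
    [[0, 0, 0], [0, 0, 0]],
    [[0, 0, 0], [0, 0, 0]],
    [[0, 0, 0], [0, 0, 0]],
    [[0, 0, 0], [0, 0, 0]]
  ]
}}

```text
time_s: 13.05
ee_pos: [441.8, -261.7, -9.2]
ee_rot: [-180.0, -0.0, -95.6]
force: [0.1, 0.4, -0.0]
gripper_width: 0.5
```

Run:
```python
from h import *
s=env.state();print(s['ee_pos'],s['force'])
b,p=grab("scene","s6")
c=b[155:200,225:275]; c=np.clip(c.astype(float)*1.8,0,255).astype(np.uint8)
cv2.imwrite("pics/s6d.png",cv2.resize(c,None,fx=14,fy=14,interpolation=cv2.INTER_CUBIC))
```

```text
[ 441.80884823 -261.69278854   -9.18258177] [ 0.09529253  0.35413169 -0.02931532]
```

View pics/s6d.png

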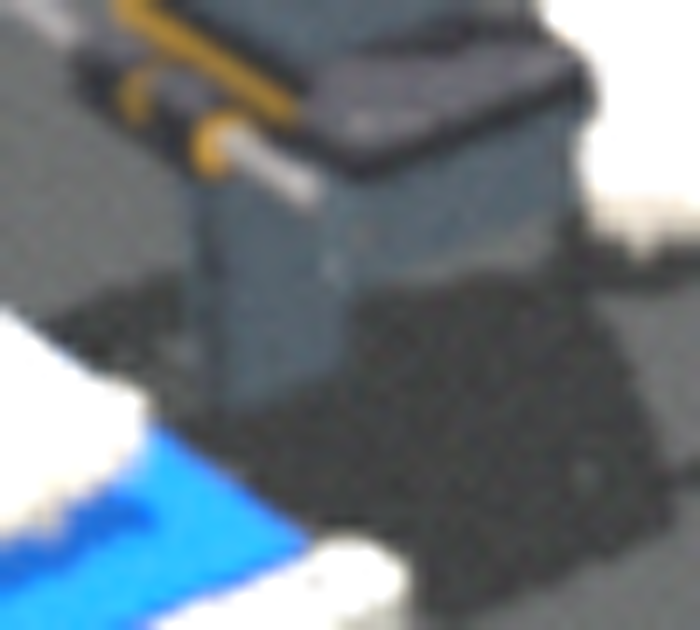

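Run:
```python
from h import *
b,p=load("s6")
for z in (0,5,10,15,20): 
    print(z,onz(p,[(240.9,183.9)],z)[0].round(1)-np.array([441.8,-261.7,0]))
```

```text
0 [  4.  -13.3   0. ]
5 [ 9.  -7.5  5. ]
10 [14.  -1.7 10. ]
15 [19.   4.1 15. ]
20 [23.9  9.9 20. ]
```

Run:
```python
from workcell import env
print(env.tcp_to_grasp, [a for a in dir(env) if not a.startswith('_')])
```

```text
18.8 ['Unreachable', 'camera_params', 'grab_frame', 'job_done', 'state', 'tcp_to_grasp']
```

{"op": "drive_tool", "data": {
  "motion": [
    [[0, 0, -0.001], [0, 0, 0.1]],
    [[0, 0, -0.001], [0, 0, 0.1]],
    [[0, 0, -0.0005], [0, 0, 0.1]],
    [[0, 0, -0.0005], [0, 0, 0.1]],
    [[0, 0, -0.0005], [0, 0, 0.1]],
    [[0, 0, -0.0005], [0, 0, 0.1]],
    [[0, 0, -0.0005], [0, 0, 0.1]],
    [[0, 0, -0.0005], [0, 0, 0.1]],
    [[0, 0, 0], [0, 0, 0.1]],
    [[0, 0, 0], [0, 0, 0.1]]
  ]
}}

```text
time_s: 13.93
ee_pos: [441.8, -261.7, -14.2]
ee_rot: [-180.0, -0.0, -38.0]
force: [0.6, 0.7, 0.6]
gripper_width: 0.3
```

{"op": "drive_tool", "data": {
  "motion": [
    [[0, 0, -0.0005], [0, 0, 0.094]],
    [[0, 0, -0.0005], [0, 0, 0.094]],
    [[0, 0, -0.0005], [0, 0, 0.094]],
    [[0, 0, -0.0005], [0, 0, 0.094]],
    [[0, 0, -0.0005], [0, 0, 0.094]],
    [[0, 0, -0.0005], [0, 0, 0.094]],
    [[0, 0, 0], [0, 0, 0]],
    [[0, 0, 0], [0, 0, 0]],
    [[0, 0, 0], [0, 0, 0]],
    [[0, 0, 0], [0, 0, 0]]
  ]
}}

```text
time_s: 14.77
ee_pos: [441.8, -261.7, -17.2]
ee_rot: [180.0, -0.0, -6.0]
force: [0.7, -0.3, 0.1]
gripper_width: 0.5
```

Run:
```python
from h import *
b,p=grab("scene","s7"); s=env.state(); print(s['ee_pos'],s['force'])
c=b[155:200,225:275]; c=np.clip(c.astype(float)*1.8,0,255).astype(np.uint8)
cv2.imwrite("pics/s7d.png",cv2.resize(c,None,fx=14,fy=14,interpolation=cv2.INTER_CUBIC))
```

```text
[ 441.80440432 -261.68456226  -17.1972379 ] [ 0.08999269  0.02926918 -0.14839759]
```

View pics/s7d.png

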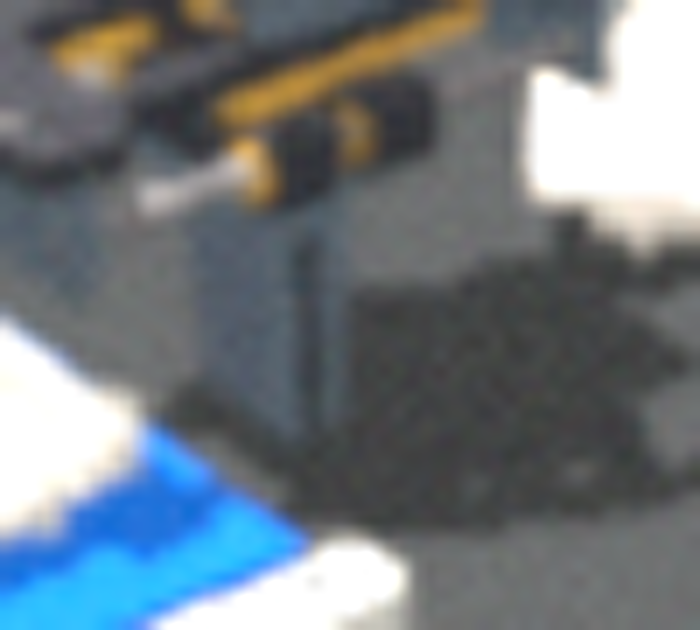

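Run:
```python
from h import *
b,p=load("s7")
for z in (-3,0,3,6,9): 
    print(z,onz(p,[(245.9,185.9)],z)[0].round(1)-np.array([441.8,-261.7,0]))
```

```text
-3 [-3.1  5.2 -3. ]
0 [-0.1  8.6  0. ]
3 [ 2.9 12.   3. ]
6 [ 5.9 15.4  6. ]
9 [ 8.9 18.8  9. ]
```

{"op": "drive_tool", "data": {
  "motion": [
    [[0, 0, -0.0005], [0, 0, 0]],
    [[0, 0, -0.0005], [0, 0, 0]],
    [[0, 0, -0.0005], [0, 0, 0]],
    [[0, 0, -0.0005], [0, 0, 0]],
    [[0, 0, -0.0005], [0, 0, 0]],
    [[0, 0, -0.0005], [0, 0, 0]],
    [[0, 0, -0.0005], [0, 0, 0]],
    [[0, 0, -0.0005], [0, 0, 0]],
    [[0, 0, 0], [0, 0, 0]],
    [[0, 0, 0], [0, 0, 0]]
  ]
}}

```text
time_s: 15.65
ee_pos: [441.7, -261.6, -21.3]
ee_rot: [-180.0, -0.0, -6.0]
force: [-0.2, -0.3, 0.5]
gripper_width: 0.8
```

{"op": "drive_tool", "data": {
  "motion": [
    [[0, 0, -0.0005], [0, 0, 0]],
    [[0, 0, -0.0005], [0, 0, 0]],
    [[0, 0, -0.0005], [0, 0, 0]],
    [[0, 0, -0.0005], [0, 0, 0]],
    [[0, 0, -0.0003], [0, 0, 0]],
    [[0, 0, -0.0003], [0, 0, 0]],
    [[0, 0, 0], [0, 0, 0]],
    [[0, 0, 0], [0, 0, 0]],
    [[0, 0, 0], [0, 0, 0]],
    [[0, 0, 0], [0, 0, 0]]
  ]
}}

```text
time_s: 16.48
ee_pos: [441.8, -261.7, -23.8]
ee_rot: [180.0, -0.0, -6.0]
force: [0.0, 0.2, -0.2]
gripper_width: 0.5
```

{"op": "drive_tool", "data": {
  "motion": [
    [[0, 0, 0.004], [0, 0, 0]],
    [[-0.0014, -0.014, 0], [0, 0, 0]],
    [[-0.0014, -0.014, 0], [0, 0, 0]],
    [[-0.0014, -0.014, 0], [0, 0, 0]],
    [[-0.0014, -0.014, 0], [0, 0, 0]],
    [[-0.0014, -0.014, 0], [0, 0, 0]],
    [[-0.0014, -0.014, 0], [0, 0, 0]],
    [[-0.0014, -0.014, 0], [0, 0, 0]],
    [[-0.0014, -0.014, 0], [0, 0, 0]],
    [[-0.0014, -0.014, 0], [0, 0, 0]]
  ]
}}

```text
time_s: 17.32
ee_pos: [428.9, -389.2, -19.9]
ee_rot: [-180.0, -0.0, -6.0]
force: [0.5, -0.9, -0.4]
gripper_width: 0.6
```

{"op": "drive_tool", "data": {
  "motion": [
    [[0.0129, -0.0013, 0], [0, 0, 0]],
    [[0.0129, -0.0013, 0], [0, 0, 0]],
    [[0.0129, -0.0013, 0], [0, 0, 0]],
    [[0.0129, -0.0013, 0], [0, 0, 0]],
    [[0.0129, -0.0013, 0], [0, 0, 0]],
    [[0.0129, -0.0013, 0], [0, 0, 0]],
    [[0.0129, -0.0013, 0], [0, 0, 0]],
    [[0.0129, -0.0013, 0], [0, 0, 0]],
    [[0.0129, -0.0013, 0], [0, 0, 0]],
    [[0.0129, -0.0013, 0], [0, 0, 0]]
  ]
}}

```text
time_s: 18.15
ee_pos: [558.7, -401.4, -20.0]
ee_rot: [-180.0, 0.0, -6.0]
force: [-0.5, -0.6, -0.5]
gripper_width: 0.4
```

Run:
```python
from meas import *
b,p=grab("wrist","w8"); s=env.state(); print(s['ee_pos'],s['force'])
O=np.array([571.5,-266.]);a=np.radians(-5.61);R=np.array([[np.cos(a),-np.sin(a)],[np.sin(a),np.cos(a)]])
print("tcp frame",R.T@(s['ee_pos'][:2]-O))
b,p=grab("top","t8"); X,r=board(b,p,roi=(325,165,400,255)); print(r, R.T@(np.array(r[0])-O))
cv2.imwrite("pics/t8c.png",cv2.resize(b[140:260,310:470],None,fx=5,fy=5,interpolation=cv2.INTER_CUBIC))
```

```text
[ 561.61307325 -401.91976401  -19.88573714] [ 2.9701776  -0.47957496  0.53284228]
tcp frame [   3.44748189 -136.2352687 ]
((564.9234619140625, -286.155517578125), (153.98193359375, 182.7349090576172), 83.94331359863281) [ -4.57470396 -20.70187976]
```

View pics/w8.png

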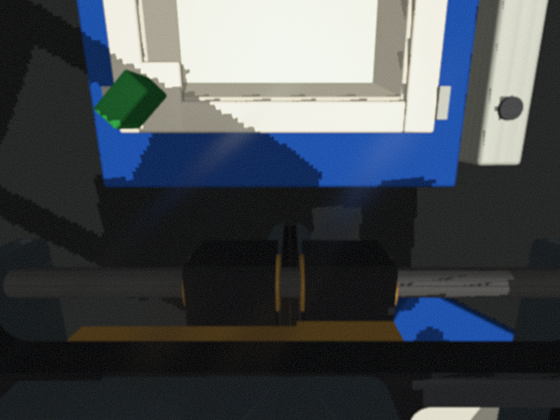

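View pics/t8c.png

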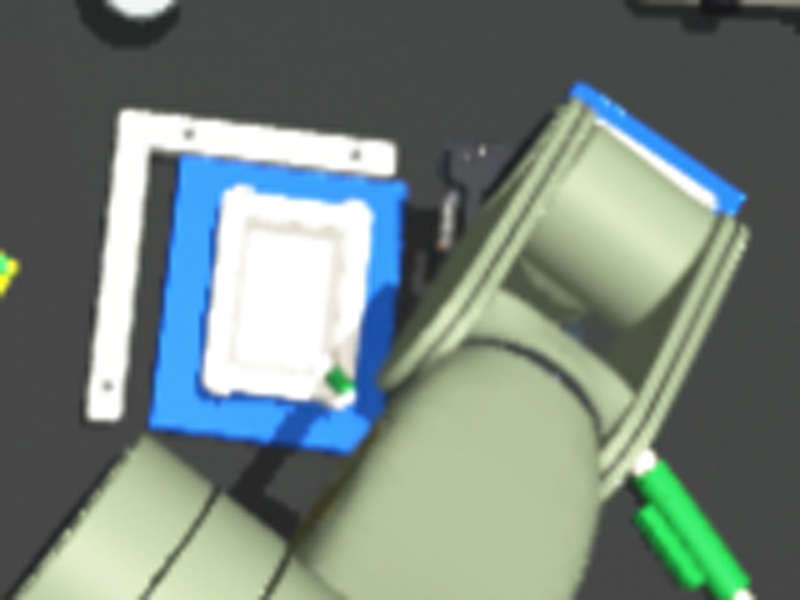

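{"op": "drive_tool", "data": {
  "motion": [
    [[0.0004, 0.004, 0], [0, 0, 0]],
    [[0.0004, 0.004, 0], [0, 0, 0]],
    [[0.0004, 0.004, 0], [0, 0, 0]],
    [[0.0004, 0.004, 0], [0, 0, 0]],
    [[0.0004, 0.004, 0], [0, 0, 0]],
    [[0.0003, 0.003, 0], [0, 0, 0]],
    [[0.0003, 0.003, 0], [0, 0, 0]],
    [[0.0003, 0.003, 0], [0, 0, 0]],
    [[0.0003, 0.003, 0], [0, 0, 0]],
    [[0.0003, 0.003, 0], [0, 0, 0]]
  ]
}}

```text
time_s: 19.08
ee_pos: [561.9, -365.9, -19.6]
ee_rot: [180.0, -0.0, -6.0]
force: [-0.8, -3.3, 0.6]
gripper_width: 0.7
```

{"op": "drive_tool", "data": {
  "motion": [
    [[0.0001, 0.001, 0], [0, 0, 0]],
    [[0.0001, 0.001, 0], [0, 0, 0]],
    [[0.0001, 0.001, 0], [0, 0, 0]],
    [[0.0001, 0.001, 0], [0, 0, 0]],
    [[0.0001, 0.001, 0], [0, 0, 0]],
    [[0.0001, 0.001, 0], [0, 0, 0]],
    [[0.0001, 0.001, 0], [0, 0, 0]],
    [[0.0001, 0.001, 0], [0, 0, 0]],
    [[0, 0, 0], [0, 0, 0]],
    [[0, 0, 0], [0, 0, 0]]
  ]
}}

```text
time_s: 19.92
ee_pos: [562.7, -357.8, -19.7]
ee_rot: [180.0, -0.0, -6.0]
force: [-0.1, -3.5, 1.7]
gripper_width: 0.4
```

Run:
```python
from meas import *
s=env.state(); print(s['ee_pos'],s['force'])
b,p=grab("wrist","w9")
b,p=grab("top","t9"); X,r=board(b,p,roi=(325,165,400,255)); print(r)
cv2.imwrite("pics/t9c.png",cv2.resize(b[140:260,310:470],None,fx=5,fy=5,interpolation=cv2.INTER_CUBIC))
```

```text
[ 562.71592554 -357.77319935  -19.66875106] [-0.08756384 -3.53820533  1.69169824]
((566.43603515625, -266.13201904296875), (146.24923706054688, 181.8951873779297), 84.23330688476562)
```

View pics/t9c.png

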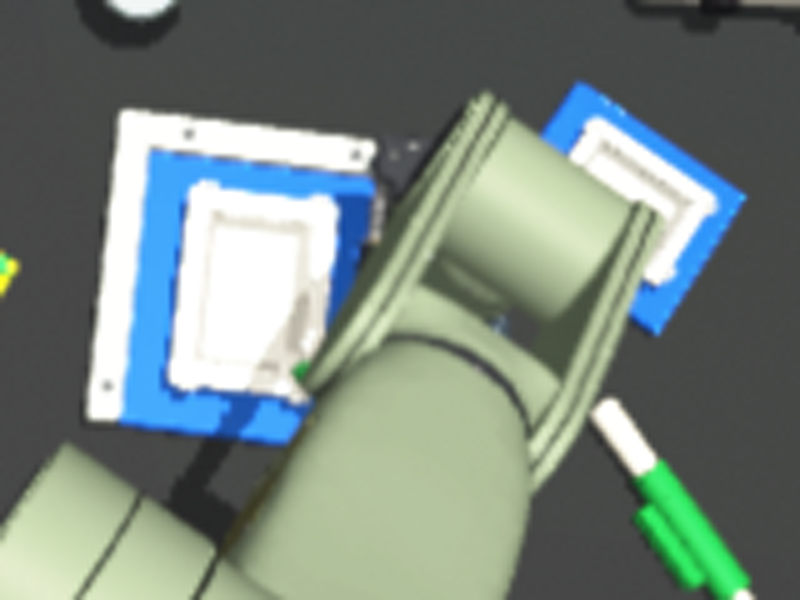

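View pics/w9.png

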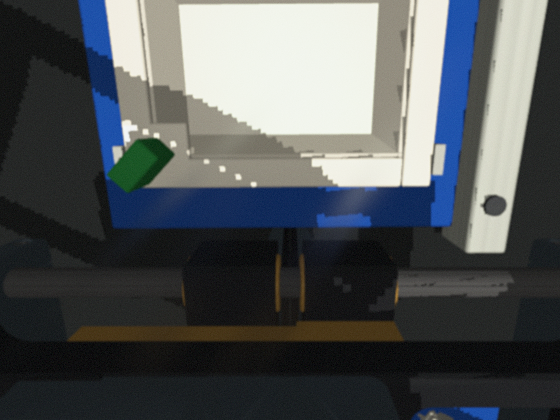

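{"op": "drive_tool", "data": {
  "motion": [
    [[0.0001, 0.001, 0], [0, 0, 0]],
    [[0.0001, 0.001, 0], [0, 0, 0]],
    [[0, 0.0005, 0], [0, 0, 0]],
    [[0, 0.0005, 0], [0, 0, 0]],
    [[0, 0, 0], [0, 0, 0]],
    [[0, 0, 0], [0, 0, 0]],
    [[0, 0, 0], [0, 0, 0]],
    [[0, 0, 0], [0, 0, 0]],
    [[0, 0, 0], [0, 0, 0]],
    [[0, 0, 0], [0, 0, 0]]
  ]
}}

```text
time_s: 20.85
ee_pos: [563.0, -357.7, -19.6]
ee_rot: [179.7, -0.1, -5.9]
force: [-0.7, -11.2, -0.8]
gripper_width: 0.2
```

{"op": "drive_tool", "data": {
  "motion": [
    [[-0.0012, -0.012, 0], [0, 0, 0]],
    [[-0.0012, -0.012, 0], [0, 0, 0]],
    [[-0.0164, 0.0016, 0.01], [0, 0, -0.11]],
    [[-0.0164, 0.0016, 0.01], [0, 0, -0.11]],
    [[-0.0164, 0.0016, 0.01], [0, 0, -0.11]],
    [[-0.0164, 0.0016, 0.01], [0, 0, -0.11]],
    [[-0.0164, 0.0016, 0.005], [0, 0, -0.11]],
    [[-0.0164, 0.0016, 0], [0, 0, -0.11]],
    [[-0.0164, 0.0016, 0], [0, 0, -0.11]],
    [[-0.0164, 0.0016, 0], [0, 0, -0.11]]
  ]
}}

```text
time_s: 21.68
ee_pos: [427.8, -365.0, 24.9]
ee_rot: [-180.0, 0.2, -56.7]
force: [-0.4, -0.4, -0.5]
gripper_width: 0.4
```

{"op": "drive_tool", "data": {
  "motion": [
    [[0.0015, 0.0157, 0], [0, 0, -0.097]],
    [[0.0015, 0.0157, 0], [0, 0, -0.097]],
    [[0.0015, 0.0157, 0], [0, 0, -0.097]],
    [[0.0015, 0.0157, 0], [0, 0, -0.097]],
    [[0.0015, 0.0157, 0], [0, 0, -0.097]],
    [[0.0015, 0.0157, 0], [0, 0, -0.097]],
    [[0.0015, 0.0157, -0.005], [0, 0, -0.097]],
    [[0, 0, -0.014], [0, 0, 0]],
    [[0, 0, -0.014], [0, 0, 0]],
    [[0, 0, -0.012], [0, 0, 0]]
  ]
}}

```text
time_s: 22.52
ee_pos: [439.0, -254.9, -20.7]
ee_rot: [179.9, 0.1, -95.3]
force: [-0.1, 0.2, 0.4]
gripper_width: 0.4
```

Run:
```python
from meas import *
O=np.array([571.5,-266.]);a=np.radians(-5.61);R=np.array([[np.cos(a),-np.sin(a)],[np.sin(a),np.cos(a)]])
s=env.state(); print(s['ee_pos'],s['force'],s['ee_rot'],R.T@(s['ee_pos'][:2]-O))
b,p=grab("wrist","w10")
```

```text
[ 438.95700437 -254.87925558  -20.72019935] [-0.07624505  0.20628724  0.36510934] [ 1.79897797e+02  1.17524312e-01 -9.52994081e+01] [-132.99528767   -1.88947238]
```

View pics/w10.png

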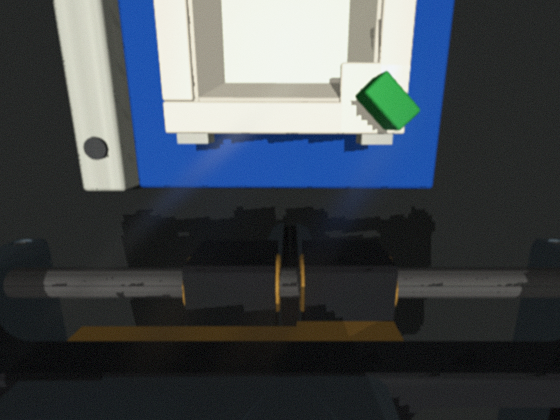

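{"op": "drive_tool", "data": {
  "motion": [
    [[0.003, -0.0003, 0], [0, 0, 0]],
    [[0.003, -0.0003, 0], [0, 0, 0]],
    [[0.003, -0.0003, 0], [0, 0, 0]],
    [[0.003, -0.0003, 0], [0, 0, 0]],
    [[0.003, -0.0003, 0], [0, 0, 0]],
    [[0.002, -0.0002, 0], [0, 0, 0]],
    [[0.002, -0.0002, 0], [0, 0, 0]],
    [[0.001, -0.0001, 0], [0, 0, 0]],
    [[0.001, -0.0001, 0], [0, 0, 0]],
    [[0.001, -0.0001, 0], [0, 0, 0]]
  ]
}}

```text
time_s: 23.4
ee_pos: [460.3, -257.8, -20.0]
ee_rot: [179.8, 0.0, -95.3]
force: [-4.3, -0.1, 1.2]
gripper_width: 0.2
```

{"op": "drive_tool", "data": {
  "motion": [
    [[0.001, -0.0001, 0], [0, 0, 0]],
    [[0.001, -0.0001, 0], [0, 0, 0]],
    [[0.001, -0.0001, 0], [0, 0, 0]],
    [[0.0005, 0, 0], [0, 0, 0]],
    [[0.0005, 0, 0], [0, 0, 0]],
    [[0.0005, 0, 0], [0, 0, 0]],
    [[0.0005, 0, 0], [0, 0, 0]],
    [[0, 0, 0], [0, 0, 0]],
    [[0, 0, 0], [0, 0, 0]],
    [[0, 0, 0], [0, 0, 0]]
  ]
}}

```text
time_s: 24.23
ee_pos: [461.1, -257.1, -20.7]
ee_rot: [179.4, 0.1, -95.2]
force: [-12.5, -1.3, 4.4]
gripper_width: 0.7
```

{"op": "drive_tool", "data": {
  "motion": [
    [[-0.005, 0.0005, 0], [0, 0, 0]],
    [[-0.008, 0.0008, 0], [0, 0, 0]],
    [[0, 0, 0.03], [0, 0, 0]],
    [[0, 0, 0.03], [0, 0, 0.112]],
    [[0, 0, 0.03], [0, 0, 0.112]],
    [[0.012, -0.008, 0.022], [0, 0, 0.112]],
    [[0.012, -0.008, 0], [0, 0, 0.112]],
    [[0.012, -0.008, 0], [0, 0, 0.112]],
    [[0.012, -0.008, 0], [0, 0, 0.112]],
    [[0.012, -0.008, 0], [0, 0, 0.112]]
  ],
  "claw": 0.45
}}

```text
time_s: 25.07
ee_pos: [514.9, -297.7, 92.8]
ee_rot: [-179.9, -0.1, -50.0]
force: [-0.2, -0.5, 0.7]
gripper_width: 41.3
```

Run:
```python
from meas import *
O=np.array([571.5,-266.]);a=np.radians(-5.61);R=np.array([[np.cos(a),-np.sin(a)],[np.sin(a),np.cos(a)]])
s=env.state(); print(s['ee_pos'],s['force'],s['ee_rot'],s['gripper_width'],R.T@(s['ee_pos'][:2]-O))
b,p=grab("wrist","w11"); grab("scene","s11"); b,p=grab("top","t11")
cv2.imwrite("pics/t11c.png",cv2.resize(b[140:260,310:470],None,fx=5,fy=5,interpolation=cv2.INTER_CUBIC))
```

```text
[ 514.86679008 -297.69115258   92.76459011] [-0.17789583 -0.46641342  0.70528009] [-1.79916238e+02 -1.43968006e-01 -5.00453597e+01] 41.288156903153734 [-53.26393759 -37.0756331 ]
```

View pics/w11.png

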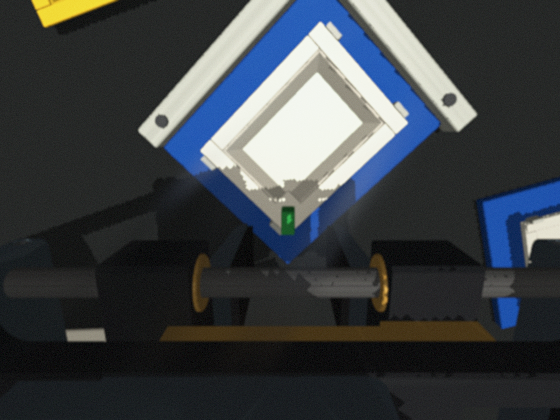

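View pics/t11c.png

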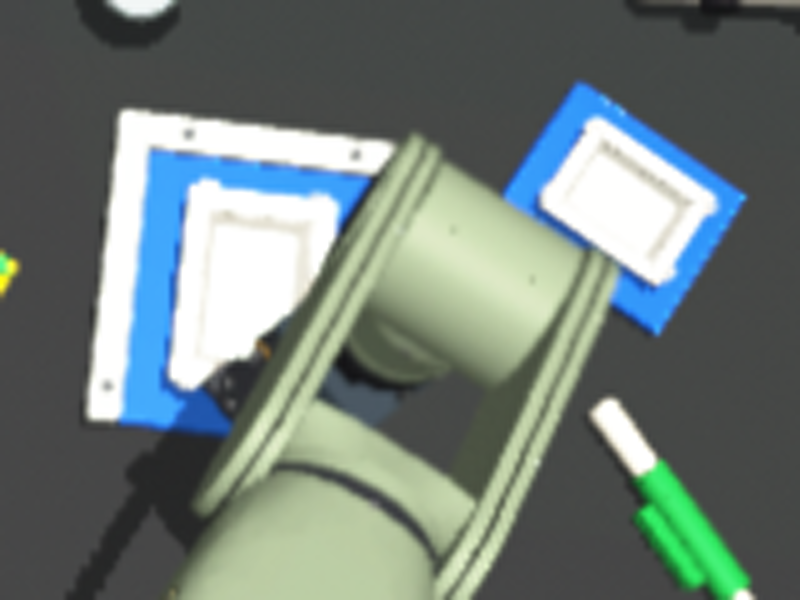

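Run:
```python
from meas import *
O=np.array([571.5,-266.]);a=np.radians(-5.61);R=np.array([[np.cos(a),-np.sin(a)],[np.sin(a),np.cos(a)]])
b,p=load("w11")
hsv=cv2.cvtColor(b,cv2.COLOR_BGR2HSV); m=cv2.inRange(hsv,(45,120,30),(85,255,255)); ys,xs=np.nonzero(m[190:250,260:320]); print("tab px",xs.min()+260,xs.max()+260,ys.min()+190,ys.max()+190)
X=np.array([514.87,-297.69,92.76])
for z in(46,55,64): print(z,onz(p,[(288,220),(288,208)],z).round(1))
def fr(uv,z): 
    q=onz(p,[uv],z)[0]; return (R.T@(q[:2]-O)).round(1)
print("board corner -x-y",fr((287,262),15),"bar ends",fr((139,131),28),fr((167,146),0),fr((476,117),28),"board -x+y",fr((166,149),15))
print("proj tcp",proj(p,[X,X+[0,0,19],X+[0,0,24]]))
ee=X; 
b,p=load("s11"); u=proj(p,[X,X+[0,0,24]]); print(u)
c=b[105:205,165:275]; cv2.imwrite("pics/s11c.png",cv2.resize(c,None,fx=7,fy=6,interpolation=cv2.INTER_CUBIC))
c=np.clip(load("w11")[0][180:300,200:380].astype(float)*2.5,0,255).astype(np.uint8); cv2.imwrite("pics/w11c.png",cv2.resize(c,None,fx=4,fy=4,interpolation=cv2.INTER_CUBIC))
```

```text
tab px 282 294 208 234
46 [[ 512.  -298.6   46. ]
 [ 519.4 -292.3   46. ]]
55 [[ 514.  -296.9   55. ]
 [ 521.2 -290.9   55. ]]
64 [[ 516.1 -295.2   64. ]
 [ 523.  -289.4   64. ]]
board corner -x-y [-91.2 -72.7] bar ends [-92.4  91.7] [-94.2  75. ] [103.1 -84.7] board -x+y [-92.1  70.7]
proj tcp [[289.64427824 236.59182965]
 [289.71795306 247.49168464]
 [289.73981273 250.72575406]]
[[220.14967314 165.96957184]
 [219.69954423 159.74571848]]
```

View pics/s11c.png

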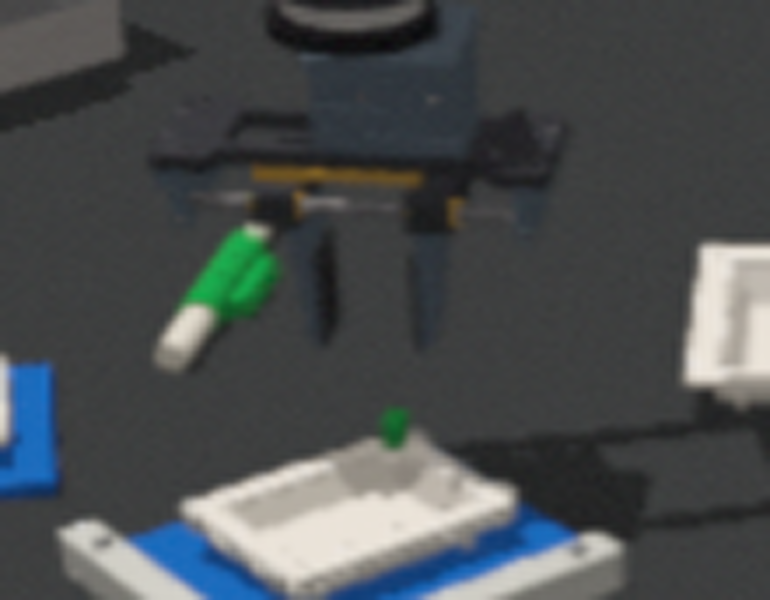

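View pics/w11c.png

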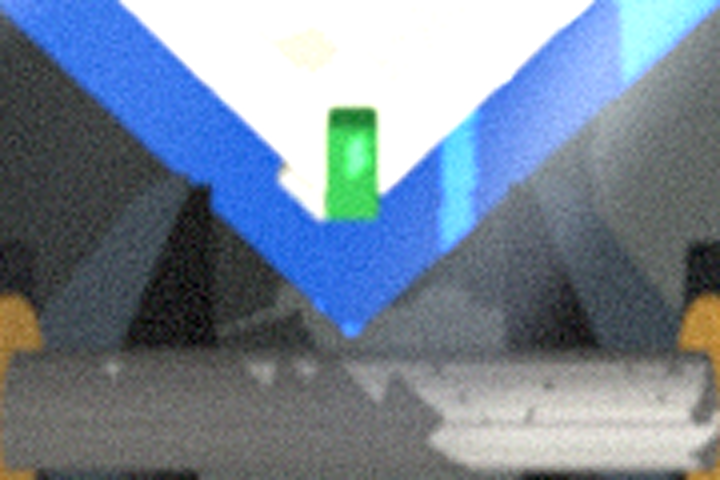

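Run:
```python
from meas import *
_,pw=load("w11"); _,ps=load("s11")
def tri(uw,us):
    o1,d1=ray(pw,[uw]); o2,d2=ray(ps,[us]); d1=d1[0]/np.linalg.norm(d1); d2=d2[0]/np.linalg.norm(d2)
    A=np.c_[d1,-d2]; t=np.linalg.lstsq(A,o2-o1,rcond=None)[0]; a=o1+d1*t[0]; b=o2+d2*t[1]; return (a+b)/2, np.linalg.norm(a-b)
X=np.array([514.87,-297.69,92.76]); a=np.radians(-50.05); tx=np.array([np.cos(a),np.sin(a),0]); ty=np.array([np.sin(a),-np.cos(a),0])
for uw,us in (((328.7,226),(212.9,162.2)),((252.5,227),(224.3,162.8)),((288,234),(165+395/7,105+412/6)),((288,208),(165+395/7,105+447/6))):
    q,e=tri(uw,us); d=q-X; print(q.round(1),"err",e.round(1),"tool x,y,z-up",(d@tx).round(1),(d@ty).round(1),d[2].round(1))
```

```text
[ 539.  -305.2  113.9] err 1.7 tool x,y,z-up 21.2 -13.7 21.2
[ 513.3 -273.7  115.2] err 3.2 tool x,y,z-up -19.4 -14.2 22.4
[ 506.2 -304.1   55.9] err 1.0 tool x,y,z-up -0.7 10.8 -36.9
[ 518.3 -292.6   42.6] err 1.2 tool x,y,z-up -1.8 -5.9 -50.2
```

{"op": "drive_tool", "data": {
  "motion": [
    [[0, 0, -0.009], [0, 0, -0.005]],
    [[0, 0, -0.009], [0, 0, -0.005]],
    [[0, 0, -0.009], [0, 0, 0]],
    [[0, 0, -0.009], [0, 0, 0]],
    [[0, 0, -0.009], [0, 0, 0]],
    [[0, 0, -0.007], [0, 0, 0]],
    [[0, 0, -0.005], [0, 0, 0]],
    [[0, 0, -0.004], [0, 0, 0]],
    [[0, 0, -0.002], [0, 0, 0]],
    [[0, 0, 0], [0, 0, 0]]
  ]
}}

```text
time_s: 26.05
ee_pos: [513.5, -297.1, 28.8]
ee_rot: [180.0, 0.0, -50.9]
force: [-0.2, 0.9, 0.3]
gripper_width: 40.7
```

Run:
```python
from meas import *
s=env.state(); print(s['ee_pos'],s['force'],s['gripper_width'])
b,p=grab("wrist","w12"); c=np.clip(b[120:300,180:400].astype(float)*2,0,255).astype(np.uint8); cv2.imwrite("pics/w12c.png",cv2.resize(c,None,fx=3.4,fy=3.3,interpolation=cv2.INTER_CUBIC))
b,p=grab("scene","s12"); c=b[105:205,165:275]; cv2.imwrite("pics/s12c.png",cv2.resize(c,None,fx=7,fy=6,interpolation=cv2.INTER_CUBIC))
```

```text
[ 513.48391633 -297.09292518   28.7803916 ] [-0.19917266  0.88308683  0.34411023] 40.66282128127859
```

View pics/w12c.png

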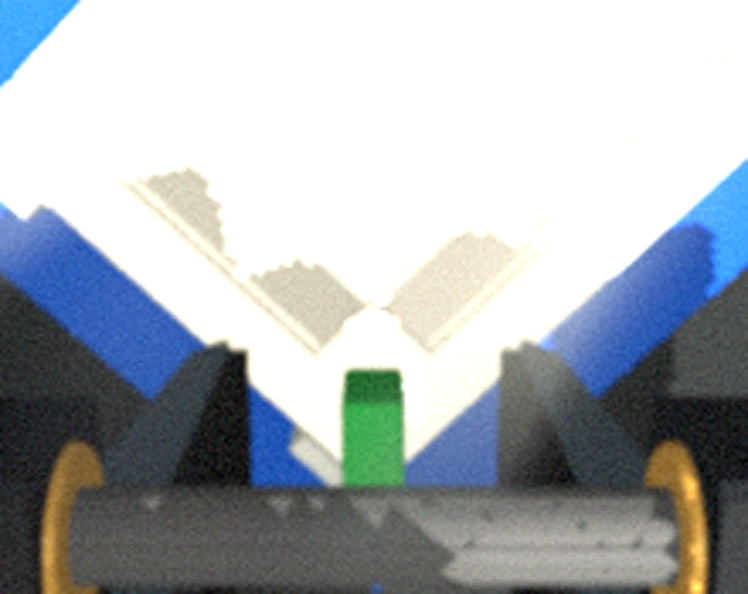

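View pics/s12c.png

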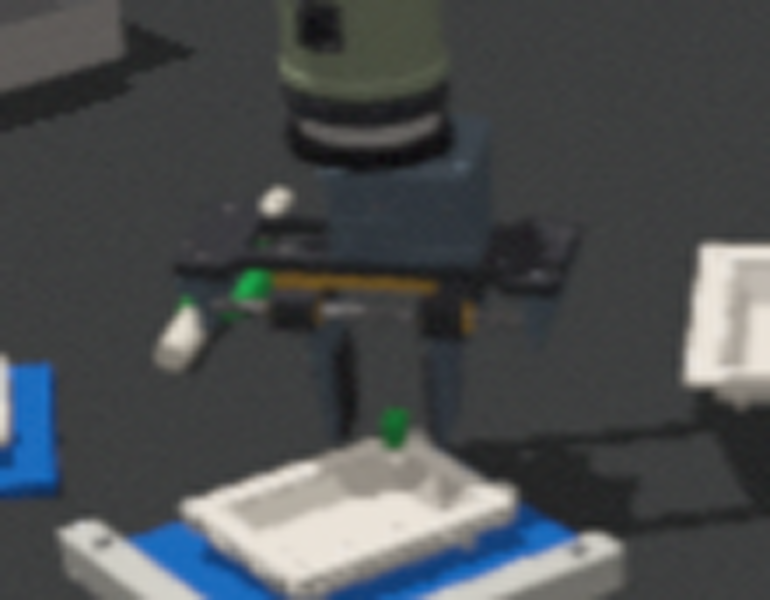

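{"op": "drive_tool", "data": {
  "motion": [
    [[0, 0, -0.001], [0, 0, 0]],
    [[0, 0, -0.001], [0, 0, 0]],
    [[0, 0, -0.001], [0, 0, 0]],
    [[0, 0, 0], [0, 0, 0]],
    [[0, 0, 0], [0, 0, 0]],
    [[0, 0, 0], [0, 0, 0]],
    [[0, 0, 0], [0, 0, 0]],
    [[0, 0, 0], [0, 0, 0]],
    [[0, 0, 0], [0, 0, 0]],
    [[0, 0, 0], [0, 0, 0]]
  ]
}}

```text
time_s: 26.98
ee_pos: [513.5, -297.1, 26.2]
ee_rot: [-180.0, -0.0, -50.9]
force: [-0.3, 0.7, 0.4]
gripper_width: 41.2
```

{"op": "drive_tool", "data": {
  "motion": [
    [[0, 0, 0], [0, 0, 0]],
    [[0, 0, 0], [0, 0, 0]],
    [[0, 0, 0], [0, 0, 0]],
    [[0, 0, 0], [0, 0, 0]],
    [[0, 0, 0], [0, 0, 0]],
    [[0, 0, 0], [0, 0, 0]],
    [[0, 0, 0], [0, 0, 0]],
    [[0, 0, 0], [0, 0, 0]],
    [[0, 0, 0], [0, 0, 0]],
    [[0, 0, 0], [0, 0, 0]]
  ],
  "claw": 0,
  "force": 45
}}

```text
time_s: 27.82
ee_pos: [513.5, -297.1, 26.2]
ee_rot: [180.0, 0.0, -50.9]
force: [0.3, -0.1, -0.6]
gripper_width: 9.3
```

Run:
```python
from meas import *
s=env.state(); print(s['ee_pos'],s['force'],s['torque'],s['gripper_width'])
b,p=grab("wrist","w13"); c=np.clip(b[60:300,150:430].astype(float)*1.3,0,255).astype(np.uint8); cv2.imwrite("pics/w13c.png",cv2.resize(c,None,fx=2.5,fy=2.4,interpolation=cv2.INTER_CUBIC))
b,p=grab("scene","s13"); c=b[105:205,165:275]; cv2.imwrite("pics/s13c.png",cv2.resize(c,None,fx=7,fy=6,interpolation=cv2.INTER_CUBIC))
```

```text
[ 513.50593318 -297.06326442   26.15774301] [ 0.25318376 -0.05252953 -0.60842221] [-0.00252679  0.2232444   0.09285857] 9.251544890341357
```

View pics/w13c.png

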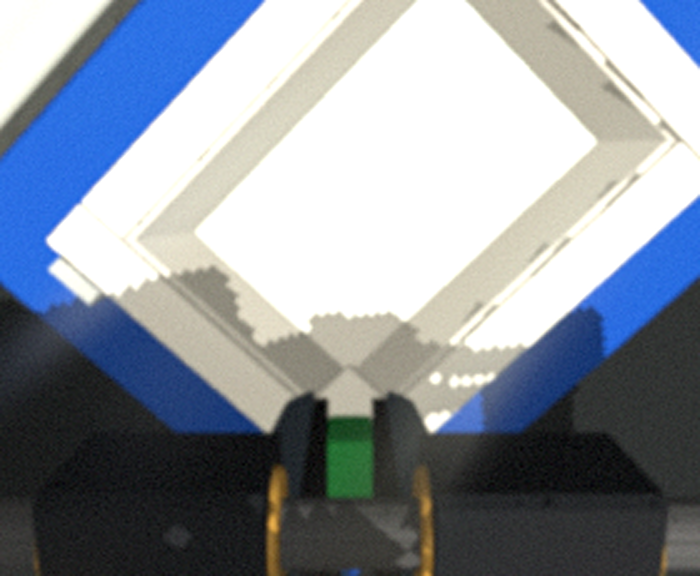

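View pics/s13c.png

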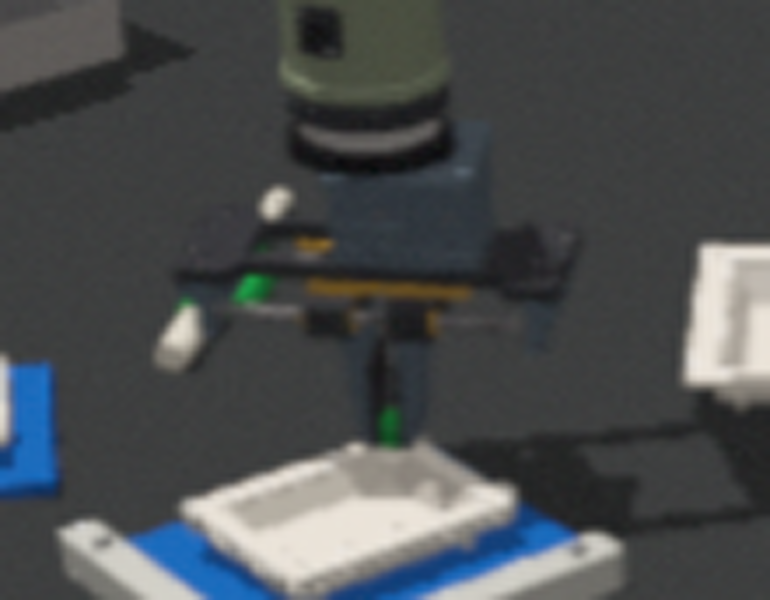

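{"op": "drive_tool", "data": {
  "motion": [
    [[-0.0001, -5e-05, 0.0013], [-0.0049, 0.0085, 0]],
    [[-0.0001, -5e-05, 0.0013], [-0.0049, 0.0085, 0]],
    [[-0.0001, -5e-05, 0.0013], [-0.0049, 0.0085, 0]],
    [[-0.0001, -5e-05, 0.0013], [-0.0049, 0.0085, 0]],
    [[-0.0001, -5e-05, 0.0013], [-0.0049, 0.0085, 0]],
    [[-0.0001, -5e-05, 0.0013], [-0.0049, 0.0085, 0]],
    [[-0.0001, -5e-05, 0.0013], [-0.0049, 0.0085, 0]],
    [[-0.0001, -5e-05, 0.0013], [-0.0049, 0.0085, 0]],
    [[-0.0001, -5e-05, 0.0013], [-0.0049, 0.0085, 0]],
    [[-0.0001, -5e-05, 0.0013], [-0.0049, 0.0085, 0]]
  ]
}}

```text
time_s: 28.75
ee_pos: [511.7, -297.7, 39.4]
ee_rot: [174.3, 1.0, -51.0]
force: [-4.2, -0.7, 0.5]
gripper_width: 9.6
```

Run:
```python
from meas import *
s=env.state(); print(s['ee_pos'],s['ee_rot'],s['force'],s['torque'],s['gripper_width'])
b,p=grab("scene","s14"); c=b[105:205,165:275]; cv2.imwrite("pics/s14c.png",cv2.resize(c,None,fx=7,fy=6,interpolation=cv2.INTER_CUBIC))
```

```text
[ 511.67202905 -297.66140191   39.39003527] [174.3225726    0.96030584 -50.97980081] [-4.15763866 -0.67962534  0.47704329] [0.04486844 0.91900596 0.00767038] 9.552145300329881
```

View pics/s14c.png

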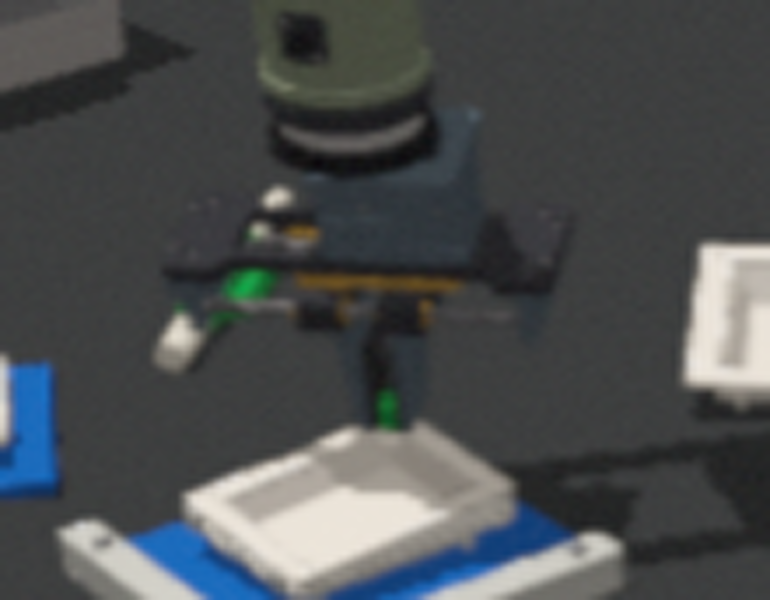

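{"op": "drive_tool", "data": {
  "motion": [
    [[-6e-05, -2e-05, 0.0013], [-0.0049, 0.0085, 0]],
    [[-6e-05, -2e-05, 0.0013], [-0.0049, 0.0085, 0]],
    [[-6e-05, -2e-05, 0.0013], [-0.0049, 0.0085, 0]],
    [[-6e-05, -2e-05, 0.0013], [-0.0049, 0.0085, 0]],
    [[-6e-05, -2e-05, 0.0013], [-0.0049, 0.0085, 0]],
    [[-6e-05, -2e-05, 0.0013], [-0.0049, 0.0085, 0]],
    [[-6e-05, -2e-05, 0.0013], [-0.0049, 0.0085, 0]],
    [[-6e-05, -2e-05, 0.0013], [-0.0049, 0.0085, 0]],
    [[-6e-05, -2e-05, 0.0013], [-0.0049, 0.0085, 0]],
    [[-6e-05, -2e-05, 0.0013], [-0.0049, 0.0085, 0]]
  ]
}}

```text
time_s: 29.63
ee_pos: [512.3, -297.8, 52.4]
ee_rot: [168.9, 1.7, -51.1]
force: [-2.4, -0.8, 1.2]
gripper_width: 9.5
```

Run:
```python
from meas import *
s=env.state(); print(s['ee_pos'],s['ee_rot'],s['force'],s['torque'],s['gripper_width'])
b,p=grab("wrist","w15")
b,p=grab("scene","s15"); c=b[105:205,165:275]; cv2.imwrite("pics/s15c.png",cv2.resize(c,None,fx=7,fy=6,interpolation=cv2.INTER_CUBIC))
```

```text
[ 512.34572477 -297.76975632   52.37822737] [168.87840893   1.74485518 -51.11184946] [-2.40952598 -0.77550452  1.24029923] [-0.01212335  0.58486834  0.14568881] 9.503948001103478
```

View pics/s15c.png

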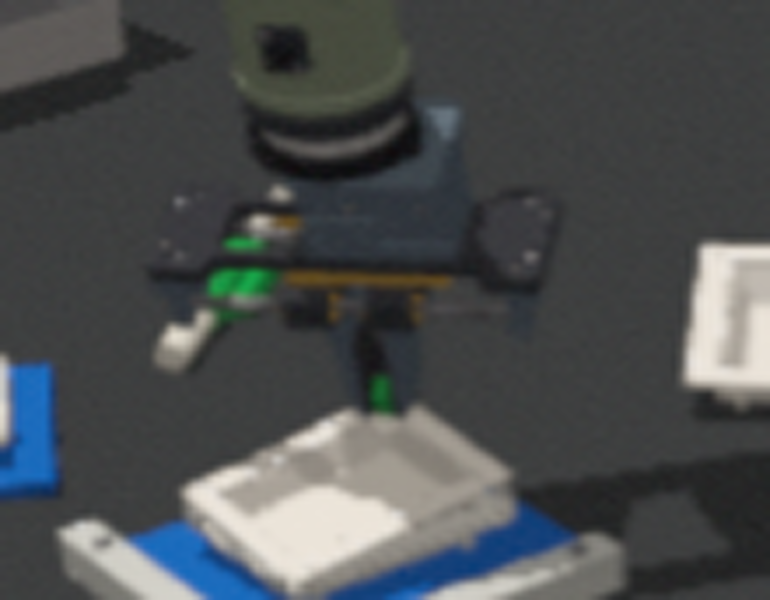

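View pics/w15.png

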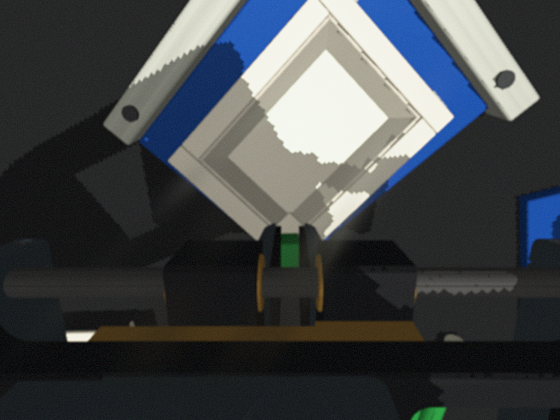

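{"op": "drive_tool", "data": {
  "motion": [
    [[-0.0002, -0.0001, 0.001], [0, 0, 0]],
    [[-0.0002, -0.0001, 0.001], [0, 0, 0]],
    [[-0.0001, 0, 0.001], [0, 0, 0]],
    [[0, 0, 0.001], [0, 0, 0]],
    [[0, 0, 0.001], [0, 0, 0]],
    [[0, 0, 0.001], [0, 0, 0]],
    [[0, 0, 0.001], [0, 0, 0]],
    [[0, 0, 0.001], [0, 0, 0]],
    [[0, 0, 0.001], [0, 0, 0]],
    [[0, 0, 0.001], [0, 0, 0]]
  ]
}}

```text
time_s: 30.57
ee_pos: [511.9, -298.2, 62.5]
ee_rot: [168.9, 1.7, -51.1]
force: [0.4, -0.1, -1.4]
gripper_width: 9.4
```

Run:
```python
from meas import *
s=env.state(); print(s['ee_pos'],s['ee_rot'],s['force'],s['torque'],s['gripper_width'])
b,p=grab("scene","s16"); c=b[105:205,165:275]; cv2.imwrite("pics/s16c.png",cv2.resize(c,None,fx=7,fy=6,interpolation=cv2.INTER_CUBIC))
```

```text
[ 511.89052892 -298.22813292   62.4657789 ] [168.92693678   1.70964038 -51.11117701] [ 0.43496585 -0.06008121 -1.36870162] [ 0.00776678  0.01969651 -0.0166018 ] 9.38185415519749
```

View pics/s16c.png

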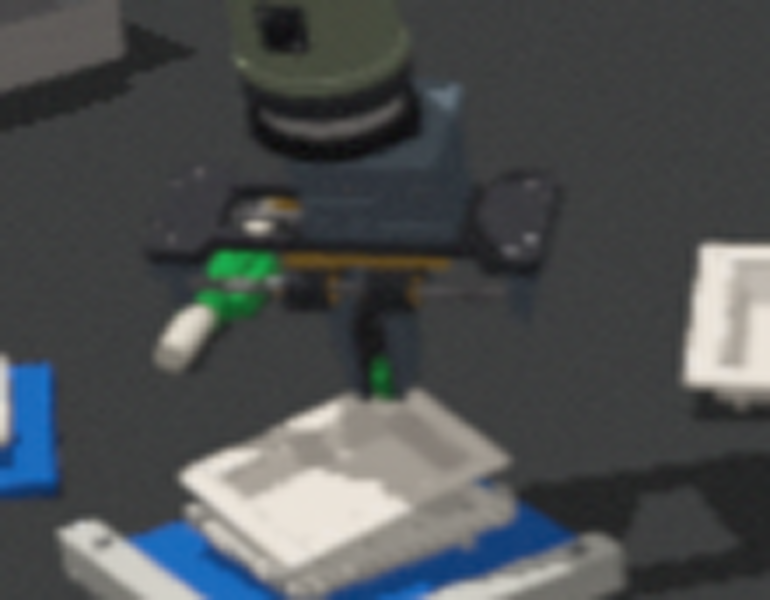

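{"op": "drive_tool", "data": {
  "motion": [
    [[0, 0, 0.004], [0, 0, 0]],
    [[0, 0, 0.006], [0, 0, 0]],
    [[0, 0, 0.008], [0, 0, 0]],
    [[0, 0, 0.008], [0, 0, 0]],
    [[0, 0, 0.008], [0, 0, 0]],
    [[0, 0, 0.008], [0, 0, 0]],
    [[0, 0, 0.008], [0, 0, 0]],
    [[0, 0, 0.008], [0, 0, 0]],
    [[0, 0, 0.008], [0, 0, 0]],
    [[0, 0, 0.006], [0, 0, 0]]
  ]
}}

```text
time_s: 31.45
ee_pos: [511.7, -298.2, 135.4]
ee_rot: [168.9, 1.7, -51.1]
force: [0.1, 0.1, -0.6]
gripper_width: 9.6
```

{"op": "drive_tool", "data": {
  "motion": [
    [[0, 0.005, 0], [0.0098, -0.017, 0]],
    [[0, 0.01, 0], [0.0098, -0.017, 0]],
    [[0, 0.015, 0], [0.0098, -0.017, 0]],
    [[0, 0.018, 0], [0.0098, -0.017, 0]],
    [[0, 0.018, 0], [0.0098, -0.017, 0]],
    [[0, 0.018, 0], [0.0098, -0.017, 0]],
    [[0, 0.018, 0], [0.0098, -0.017, 0]],
    [[0, 0.018, 0], [0.0098, -0.017, 0]],
    [[0, 0.018, 0], [0.0098, -0.017, 0]],
    [[0, 0.018, 0], [0.0098, -0.017, 0]]
  ]
}}

```text
time_s: 32.28
ee_pos: [511.3, -140.1, 134.2]
ee_rot: [-179.9, -0.0, -50.9]
force: [-0.8, -0.4, -0.9]
gripper_width: 9.5
```

{"op": "drive_tool", "data": {
  "motion": [
    [[-0.0005, 0.018, 0], [0, 0, 0]],
    [[-0.0005, 0.018, 0], [0, 0, 0]],
    [[-0.0005, 0.018, 0], [0, 0, 0]],
    [[-0.0005, 0.018, 0], [0, 0, 0]],
    [[-0.0005, 0.018, 0], [0, 0, 0]],
    [[-0.0005, 0.018, 0], [0, 0, 0]],
    [[-0.0005, 0.018, 0], [0, 0, 0]],
    [[-0.0005, 0.018, 0], [0, 0, 0]],
    [[-0.0005, 0.018, 0], [0, 0, 0]],
    [[-0.0005, 0.018, 0], [0, 0, 0]]
  ]
}}

```text
time_s: 33.12
ee_pos: [506.0, 39.8, 134.2]
ee_rot: [-179.9, 0.0, -50.9]
force: [0.1, 1.4, -1.1]
gripper_width: 9.8
```

Run:
```python
from meas import *
s=env.state(); print(s['ee_pos'],s['ee_rot'],s['force'],s['torque'],s['gripper_width'])
b,p=grab("scene","s17"); b,p=grab("top","t17"); cv2.imwrite("pics/t17c.png",cv2.resize(b[100:260,230:390],None,fx=3.7,fy=3.7,interpolation=cv2.INTER_CUBIC))
```

```text
[505.97652463  39.76643819 134.19916082] [-1.79944742e+02  7.01436244e-03 -5.09235329e+01] [ 0.13318439  1.4445954  -1.10710132] [-0.0882505   0.15370486 -0.03899991] 9.836142944326314
```

View pics/s17.png

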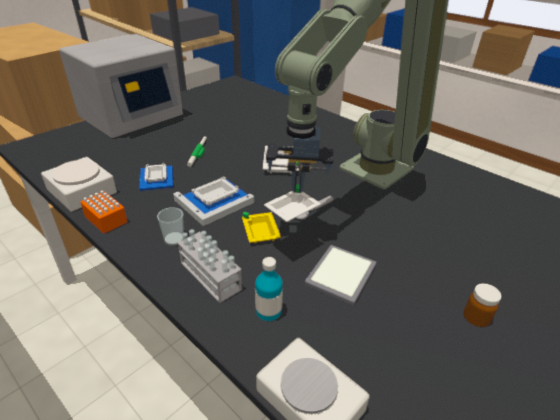

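View pics/t17c.png

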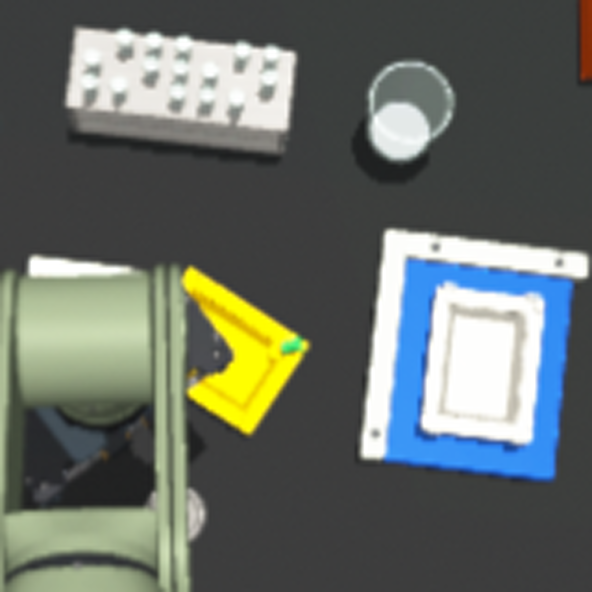

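{"op": "drive_tool", "data": {
  "motion": [
    [[-0.001, 0.02, 0], [0, 0, 0]],
    [[-0.001, 0.022, 0], [0, 0, 0]],
    [[-0.001, 0.024, 0], [0, 0, 0]],
    [[-0.001, 0.024, 0], [0, 0, 0]],
    [[-0.001, 0.024, 0], [0, 0, 0]],
    [[-0.001, 0.022, 0], [0, 0, 0]],
    [[-0.001, 0.018, 0], [0, 0, 0]],
    [[-0.001, 0.013, 0], [0, 0, 0]],
    [[0, 0.008, 0], [0, 0, 0]],
    [[0, 0.003, 0], [0, 0, 0]]
  ]
}}

```text
time_s: 34.05
ee_pos: [498.4, 216.6, 134.1]
ee_rot: [-180.0, -0.0, -50.9]
force: [0.6, -0.4, -0.1]
gripper_width: 9.6
```

Run:
```python
from meas import *
s=env.state(); print(s['ee_pos'],s['ee_rot'],s['force'],s['torque'],s['gripper_width'])
grab("wrist","w18"); b,p=grab("scene","s18"); c=b[150:320,220:420]; cv2.imwrite("pics/s18c.png",cv2.resize(c,None,fx=3.9,fy=3.5,interpolation=cv2.INTER_CUBIC)); b,p=grab("top","t18"); cv2.imwrite("pics/t18c.png",cv2.resize(b[120:260,130:330],None,fx=3.9,fy=3.9,interpolation=cv2.INTER_CUBIC))
```

```text
[498.44183221 216.60033758 134.11970521] [-1.79990448e+02 -1.31112742e-02 -5.08831679e+01] [ 0.57907005 -0.43745934 -0.07211341] [-0.14188062  0.19647181 -0.01933158] 9.582580062940105
```

View pics/s18c.png

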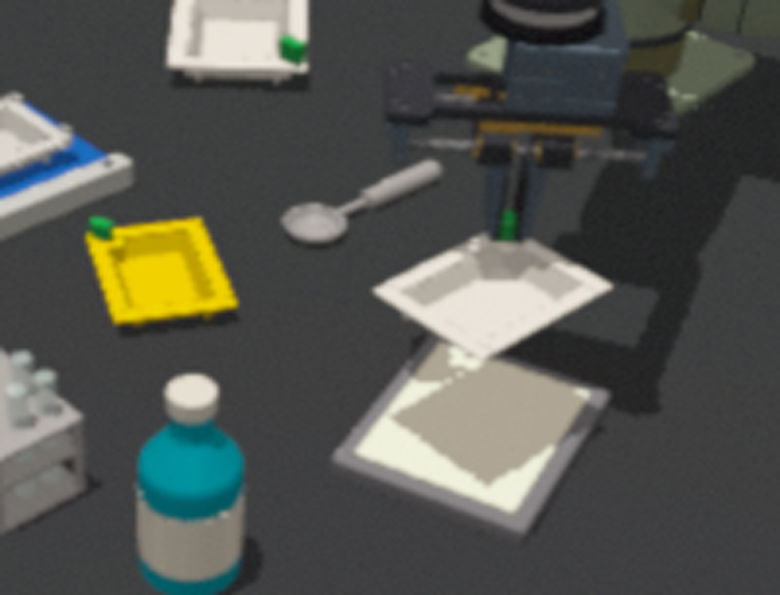

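View pics/t18c.png

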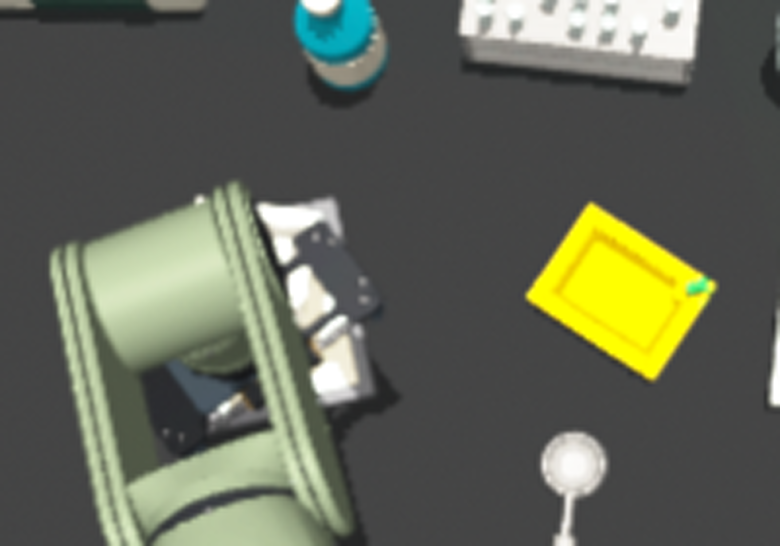

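View pics/w18.png

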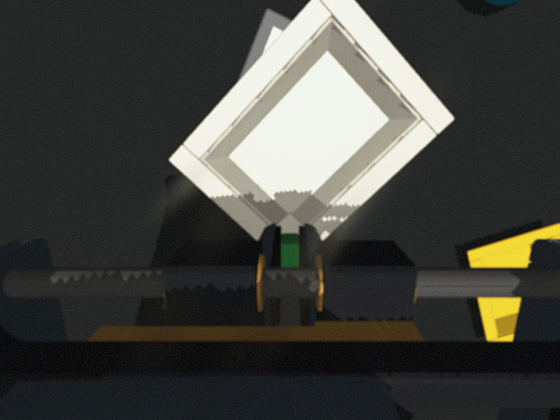

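Run:
```python
from meas import *
_,ps=load("s18"); _,pw=load("w18")
S=lambda x,y:(220+x/3.9,150+y/3.5)
z=153.9
L,B,Rr=[onz(ps,[S(*c)],z)[0] for c in((373,292),(485,357),(612,287))]
print("scene L,B,R",L.round(1),B.round(1),Rr.round(1),"center from L-R",((L+Rr)/2).round(1),np.linalg.norm((L-B)[:2]),np.linalg.norm((B-Rr)[:2]))
l,r=onz(pw,[(169,159),(454,118)],z); print("wrist",l.round(1),r.round(1),"centre",((l+r)/2).round(1),np.linalg.norm(l-r),"expected diag",np.hypot(124,94))
# triangulate left/right corners: wrist-left corner = +y side ; scene-right
def tri(uw,us):
    o1,d1=ray(pw,[uw]); o2,d2=ray(ps,[us]); d1=d1[0]/np.linalg.norm(d1); d2=d2[0]/np.linalg.norm(d2)
    t=np.linalg.lstsq(np.c_[d1,-d2],o2-o1,rcond=None)[0]; a=o1+d1*t[0]; b=o2+d2*t[1]; return ((a+b)/2).round(1), np.linalg.norm(a-b).round(1)
print(tri((169,159),S(612,287)),tri((454,118),S(373,292)))
# pad outline in scene, start image
b,p=load("scene0"); g=b.min(axis=2); m=np.zeros_like(g); m[240:305,300:385]=((g[240:305,300:385])>85)*255
c=max(cv2.findContours(m,cv2.RETR_EXTERNAL,cv2.CHAIN_APPROX_NONE)[0],key=cv2.contourArea)[:,0].astype(float)
for zz in (20,): print("pad scene",cv2.minAreaRect(onz(p,c,zz)[:,:2].astype(np.float32)))
m[240:305,300:385]=((b[240:305,300:385].min(axis=2))>170)*255
c=max(cv2.findContours(m,cv2.RETR_EXTERNAL,cv2.CHAIN_APPROX_NONE)[0],key=cv2.contourArea)[:,0].astype(float); print("lit scene",cv2.minAreaRect(onz(p,c,20)[:,:2].astype(np.float32)))
```

```text
scene L,B,R [615.6 200.2 153.9] [619.5 292.  153.9] [500.9 304.8 153.9] center from L-R [558.3 252.5 153.9] 91.9336070667697 119.25810848094488
wrist [497.  299.6 153.9] [609.2 195.8 153.9] centre [553.1 247.7 153.9] 152.78250418209268 expected diag 155.60205654167942
(array([494.8, 301.3, 148. ]), np.float64(1.1)) (array([610.4, 195.1, 148.7]), np.float64(2.4))
pad scene ((557.2952270507812, 253.63507080078125), (172.87327575683594, 140.56532287597656), 14.317815780639648)
lit scene ((553.404052734375, 251.57888793945312), (147.8881072998047, 117.231201171875), 14.341819763183594)
```

{"op": "drive_tool", "data": {
  "motion": [
    [[0, 0.001, -0.001], [0, 0, 0]],
    [[0, 0.001, -0.001], [0, 0, 0]],
    [[0, 0, -0.001], [0, 0, 0]],
    [[0, 0, 0], [0, 0, 0]],
    [[0, 0, 0], [0, 0, 0]],
    [[0, 0, 0], [0, 0, 0]],
    [[0, 0, 0], [0, 0, 0]],
    [[0, 0, 0], [0, 0, 0]],
    [[0, 0, 0], [0, 0, 0]],
    [[0, 0, 0], [0, 0, 0]]
  ]
}}

```text
time_s: 35.03
ee_pos: [498.5, 218.0, 131.2]
ee_rot: [-180.0, -0.0, -50.9]
force: [-1.2, -0.4, -0.9]
gripper_width: 9.9
```

Run:
```python
from meas import *
s=env.state(); print(s['ee_pos'],s['ee_rot'],s['force'],s['gripper_width'],abs(s['qvel']).max())
b,p=grab("top","t19"); X,r=board(b,p,roi=(325,165,400,255)); print(r)
cv2.imwrite("pics/t19c.png",cv2.resize(b[140:260,310:470],None,fx=5,fy=5,interpolation=cv2.INTER_CUBIC))
O=np.array([571.5,-266.]);a=np.radians(-5.61);R=np.array([[np.cos(a),-np.sin(a)],[np.sin(a),np.cos(a)]]); print(R.T@(np.array(r[0])-O))
b,p=grab("scene","s19"); c=b[150:320,220:420]; cv2.imwrite("pics/s19c.png",cv2.resize(c,None,fx=3.9,fy=3.5,interpolation=cv2.INTER_CUBIC))
```

```text
[498.46202502 217.98815629 131.20695105] [-1.79997636e+02 -4.07662951e-03 -5.09330583e+01] [-1.15660081 -0.36372987 -0.94097396] 9.916324536986352 0.1466189809808082
((567.1939697265625, -266.68865966796875), (147.24710083007812, 181.10360717773438), 84.2475357055664)
[-4.21808488 -1.1063041 ]
```

View pics/t19c.png

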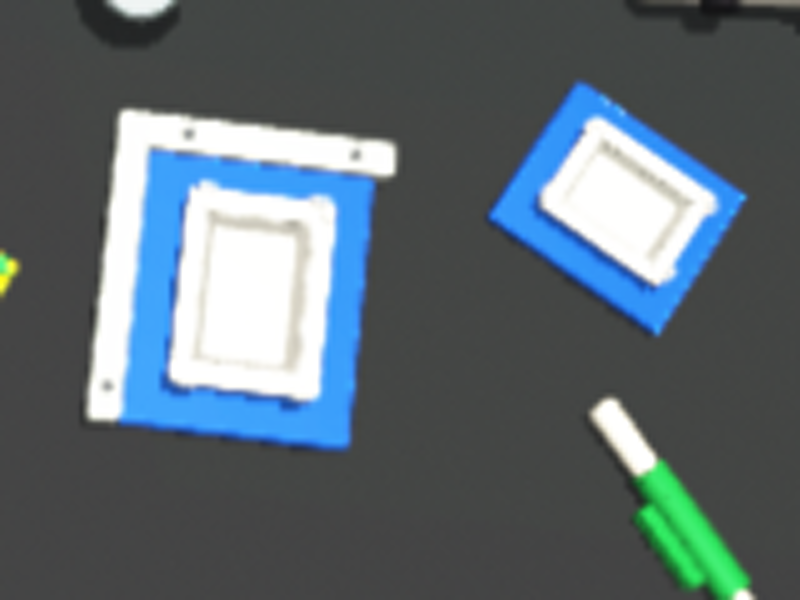

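View pics/s19c.png

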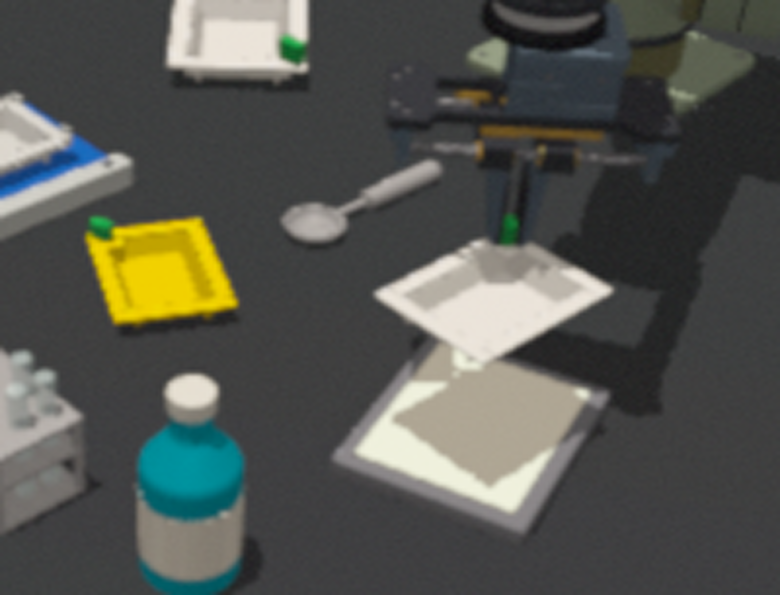

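Run:
```python
from meas import *
b,p=load("t19")
for u in (343,350,357,364,371,382): print(u,[tuple(int(v) for v in b[r,u]) for r in range(168,181)])
print()
for v in (175,190,205,218): print(v,[tuple(int(x) for x in b[v,c]) for c in range(330,344)])
```

```text
343 [(252, 254, 254), (231, 234, 232), (233, 157, 110), (250, 161, 65), (251, 161, 62), (251, 161, 61), (251, 161, 60), (251, 160, 60), (251, 161, 61), (251, 161, 61), (251, 160, 60), (251, 161, 61), (251, 162, 61)]
350 [(254, 255, 255), (249, 252, 252), (206, 206, 199), (232, 150, 98), (251, 161, 66), (251, 160, 61), (251, 159, 61), (251, 169, 86), (251, 225, 193), (246, 242, 238), (251, 253, 253), (254, 255, 255), (254, 255, 255)]
357 [(254, 255, 255), (254, 255, 254), (246, 250, 249), (184, 178, 169), (227, 136, 79), (250, 157, 60), (251, 160, 59), (251, 159, 59), (251, 159, 59), (251, 171, 89), (253, 237, 218), (254, 254, 254), (254, 255, 255)]
364 [(254, 255, 254), (254, 255, 255), (254, 255, 255), (246, 250, 249), (174, 158, 147), (226, 129, 65), (249, 155, 58), (250, 158, 57), (250, 159, 58), (250, 159, 59), (251, 173, 94), (253, 240, 228), (254, 254, 254)]
371 [(253, 254, 254), (254, 254, 254), (254, 255, 254), (254, 254, 254), (244, 248, 247), (167, 146, 134), (225, 126, 59), (249, 154, 58), (250, 158, 58), (250, 158, 58), (250, 159, 64), (246, 183, 133), (250, 245, 243)]
38
[... 458 characters left out ...]
116, 122, 121), (244, 249, 248), (253, 254, 254), (254, 254, 254), (254, 254, 254), (254, 255, 254), (254, 254, 254), (244, 213, 183), (250, 166, 79), (251, 163, 63), (251, 162, 62), (251, 163, 63), (251, 162, 62), (251, 163, 63)]
205 [(253, 254, 254), (254, 254, 254), (254, 254, 254), (254, 254, 254), (254, 254, 254), (247, 242, 235), (250, 186, 120), (251, 166, 68), (251, 164, 64), (251, 165, 65), (251, 164, 65), (251, 164, 64), (251, 165, 64), (249, 158, 62)]
218 [(241, 246, 245), (226, 231, 229), (246, 249, 248), (253, 254, 254), (245, 211, 181), (250, 167, 79), (251, 166, 66), (252, 166, 66), (252, 166, 66), (252, 167, 66), (252, 166, 66), (251, 163, 64), (244, 145, 57), (239, 137, 53)]
```

Run:
```python
from h import *
b,_=load("w15"); c=np.clip(b[0:130,380:560].astype(float)*1.6,0,255).astype(np.uint8); cv2.imwrite("pics/w15c.png",cv2.resize(c,None,fx=4.4,fy=4.4,interpolation=cv2.INTER_NEAREST))
b,_=load("w11"); c=np.clip(b[0:140,300:490].astype(float)*1.6,0,255).astype(np.uint8); cv2.imwrite("pics/w11d.png",cv2.resize(c,None,fx=4.2,fy=4.2,interpolation=cv2.INTER_NEAREST))
```

```text
(no output)
```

View pics/w15c.png

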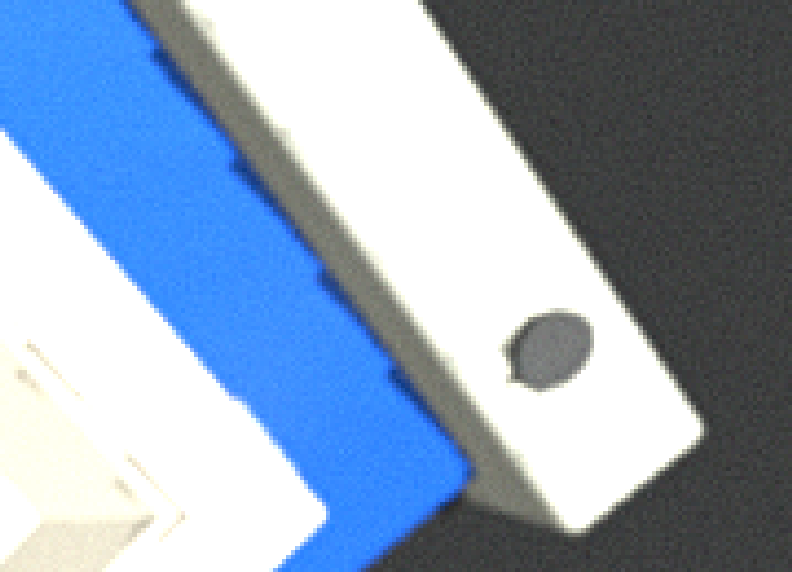

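View pics/w11d.png

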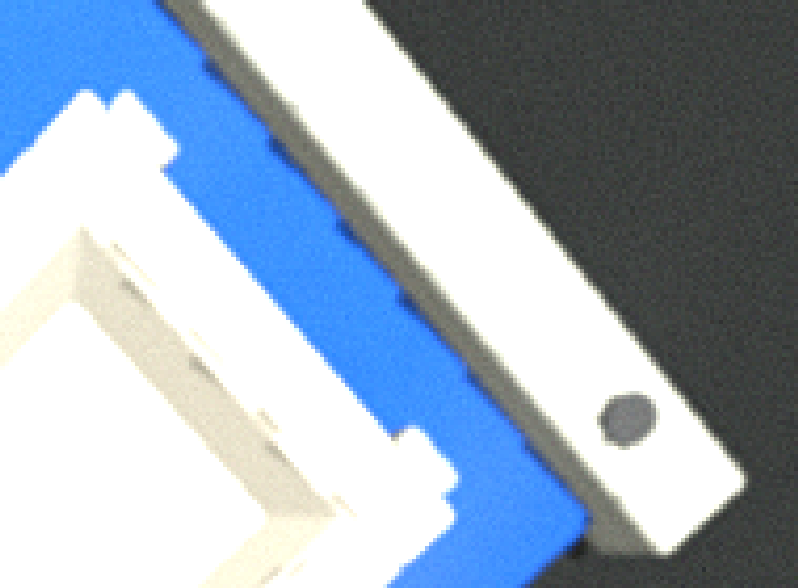

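The close view shows the board's blue edge meeting the shaded inner face of the bar with no gap, so the dark pixels were only that face. The board is home and the tray is steady, so I'm handing in.

Run:
```python
from workcell import env
print(env.job_done()); s=env.state(); print(s['time_s'],s['ee_pos'],s['gripper_width'],s['force'])
```

```text
the job is handed in; nothing more can be done
None
the job is handed in; nothing more can be done
```

The job is handed in at about 35 s of the 72 s allowed, with the gripper still holding the top tray over the viewing pad.

**Board:** I pushed it to +x, then +y, then +x again. The last two pushes ended with the fingertips stalled at 11 N and 12.5 N. The close views show its blue edge meeting the stop faces with no gap, and the last top picture still shows it square in the corner.

**Peel:** I turned the tray about its far corner, which raised the tab's corner about 26 mm before anything else lifted. The far corner was still resting in the stack, and forces stayed under about 5 N. The tray then came free without moving the board.

**Final pose:** The tray is level and centred over the pad to within about 2–5 mm, depending on the camera. Its underside is about 105–110 mm above the lit face. The grip opening read 9.9 mm on the 10 mm tab, and the tool was vertical to within 0.01°.

**Checks that disagreed or went wrong:**
- **Fingertip height:** The shut fingertips are about 24 mm above the reported TCP. My first x-push therefore slid over the board and pushed on the trays. I found this in the pictures and redid the push low on the board's edge.
- **Camera against arm:** The cameras and the arm's readings differ by up to about 4 mm in x.
- **Height of the tray:** Two-camera triangulation put the tray about 5 mm lower than the arm's readings.

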